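Hang the loaded drying basket on the dryer hook

TASK

Get the metal beaker drying: first clear the white jar off the drip tray and stand it in the small square wooden tray, then stand the beaker upright in either end compartment of the wire basket. Hang the basket by its wooden handle on the hook over the drip tray, let go of it, and finally push the blower's lever fully over, away from you, to switch it on. Leave everything else on the bench where it is.

Things in the scene. Friction and masses are not known exactly. Their poses are not given: they have to be found in the camera images.
- station: fixed drying station; origin: centre of the underside of its steel drip tray (260 mm in x, 150 mm in y, rim 15 mm high, floor 4 mm thick). A dark post (14 mm thick, 260 mm high) at x=+180 mm carries a hook of 8 mm round bar reaching to -x over the tray. A grey blower box (100 x 80 x 60 mm, centre x=-20, y=-145 mm) stands beside the tray, a lever switch on top
- hook_seat (a point): where the handle hangs: top of the hook bar, middle of its level part, 210 mm above the bench; axes as the station, the hook opens to -x. The level part runs from 35 mm before (-x) to 40 mm behind this point; the bar's upturned tip ends 45 mm before it, 15 mm above it; behind, the bar slopes up 30 mm to the post, whose axis is 145 mm behind
- handle_under (a point): on the basket: middle of the underside of its wooden grip, a straight bar along the basket's y, 100 mm long, 14 mm thick (x), 28 mm tall, from 135 to 163 mm above the basket's underside. Pinch its upper part from above across the 14 mm, leaving the underside free for the hook; axes as the basket
- basket: steel wire basket, 190 mm (x) x 96 mm (y), walls 55 mm high, 3 mm thick, floor 3 mm, about 0.55 kg; origin centre of the underside. Two dividers along y at x=+-18 mm (48 mm high, 3 mm thick) leave a narrow middle channel and two equal end compartments (72 x 90 mm inside, centres x=+-56 mm). Over the channel two upright wires at y=+-46 mm carry the wooden grip
- beaker: plain metal beaker, round, open at the top, 50 mm across at the foot, 54 mm at the rim, 85 mm high, wall 3 mm; origin centre of the underside, z up. To set it into the basket beside the handle, grip it near the rim with the fingers closing along the basket's y
- jar: closed white plastic jar standing in the front of the drip tray, 58 mm across, 105 mm high; origin centre of the underside, z up
- caddy_in (a point): centre of the inner floor (6 mm above the bench) of the small fixed square dark wooden tray, 110 x 110 mm outside, 98 x 98 mm inside, rim 22 mm above the bench; axes along its sides
- switch (a joint): lever of the blower's switch, rad: 0 = leaning fully to the station's -x (off), 1.0 = fully to the station's +x (on); it stays where it is left
- switch_tip (a point): centre of the lever's black ball (26 mm across), 80 mm from its hinge; the hinge axis runs along the station's y, 82 mm above the bench, and the lever is upright at 0.5 rad
- hammer: bystander, leave alone: hammer, 200 mm, lying
- mug: bystander, leave alone: white ceramic mug, 76 mm across, 85 mm high
- tape: bystander, leave alone: cardboard ring (empty roll), 90 mm across, 25 mm high
- bottle: bystander, leave alone: small brown glass bottle with black cap, 52 mm across, 96 mm high
- steel_block: bystander, leave alone: flat steel bench block, 70 x 70 x 25 mm
- driver: bystander, leave alone: screwdriver, 170 mm, lying
- dapping: bystander, leave alone: wooden block with a round hollow in its top, 60 x 60 x 50 mm

How it is judged (in metres and radians):
On the way, in this order (a step that is already met when the one before it is completed fails the run):
1. the jar stands upright in the wooden tray, released (x of jar in the frame of caddy_in between -0.04 and 0.04 m and y of jar in the frame of caddy_in between -0.04 and 0.04 m and z of jar in the frame of caddy_in below 0.008 m and angle between jar's own z axis and vertical below 0.15 rad and contact force between the fingers and jar below 0.1 N), for 0.2 s.
2. the beaker stands in the basket, released ((x of beaker in the frame of basket between -0.094 and -0.019 m or x of beaker in the frame of basket between 0.019 and 0.094 m) and y of beaker in the frame of basket between -0.046 and 0.046 m and z of beaker in the frame of basket below 0.02 m and angle between the z axis of beaker and the z axis of basket, either way round below 0.45 rad and angle between beaker's own z axis and vertical below 0.6 rad and contact force between the fingers and beaker below 0.1 N), for 0.2 s.
3. the basket hangs by its handle on the hook, released (all of step 2 and x of handle_under in the frame of hook_seat between -0.04 and 0.05 m and y of handle_under in the frame of hook_seat between -0.04 and 0.04 m and z of handle_under in the frame of hook_seat between -0.012 and 0.022 m and contact force between basket and station above 2 N and angle between basket's own z axis and vertical below 0.3 rad and contact force between the fingers and basket below 0.1 N), for 0.3 s.
4. the lever is pushed fully over (value of joint switch above 0.85 rad), for 0.1 s.
At the end, for the whole second after the job is handed in: Jar upright on the wooden tray's floor; beaker standing in an end compartment of the basket (lean under 0.45 rad); basket at rest hanging by its grip in the hook, within 40 mm of the grip's middle, tilt under 0.3 rad; lever past 0.85 rad; bystanders within 30 mm of their start (all of step 1 and all of step 3 and value of joint switch above 0.85 rad and linear speed of each of jar, basket, beaker below 0.05 m/s and angular speed of basket below 0.5 rad/s); the robot touches nothing.
It fails at once if a bystander is moved more than 30 mm (distance of any of hammer, mug, tape, bottle, steel_block, driver, dapping from where it was at the start of the episode above 0.03 m).
It also fails if it takes over 72 s, if anything falls off the work surface, if the arm or the gripper's body presses on something with over 40 N, if the wrist force passes 120 N, or if a joint passes its speed limit or range.

ROBOT

A 6-joint arm with a two-finger parallel gripper is mounted at the origin on the work surface. World frame = base frame: x ahead of the robot, y to its left, z up, the work surface at z = 0. Lengths are in m, angles in degrees, forces in N, time in s.
With the tool pointing down it reaches from about 0.3 to 0.875 m from the base axis. Payload 6.4 kg.
Tool frame: the origin (TCP) lies at the very end of the fingers, on their centre line; the grasp point (between the pads) lies 19 mm behind it (env.grip_point_offset is the distance from the TCP to the grasp point, in m); z points along the fingers, y is the line along which they close (so a half turn about z gives the same grasp; the last joint's range is limited). The gripper opens to 88 mm and grips with 3 to 60 N. Pads are 18 mm wide; open, the fingers measure 123 mm over their backs; the gripper's body (75 mm by 187 mm) begins 45 mm behind the grasp point.
Start: joints at [-77.481, 10.359, 92.074, -0, 77.567, -11.82], TCP at [0.237, -0.524, 0.204] pointing down, gripper open.
Joint ranges: [-171.53, 171.53], [-51.25, 118.39], [17.06, 147.69], [-65.23, 245.23], [0, 150.52], [-178.68, 178.68]. Speed limits (degrees/s): [147.25, 147.25, 172.46, 180, 180, 180].

INTERFACE

Orientations are given as a 3x3 rotation matrix whose columns are the frame's x, y, z axes.
In Python, from plant import env gives the robot as it stands. The module is installed in compiled form; this text tells all that it offers.
- The arm moves only by the tool play_rows, never from a script. Its argument "rows" is a list of rows, each an object with "offset": the shift along the tool's x, y, z in units of 0.1 m (1.0 is 0.1 m), a list of three; "twist": the turn about the tool's z in units of 0.5 rad (1.0 is 0.5 rad); "fingers": the opening, from 0 (shut) to 1 (fully open). In form: [{"offset": [tx, ty, tz], "twist": twist, "fingers": fingers}, ...]. A call has 1 to 10 rows; each row is the pose to reach, as a shift and turn from the pose commanded when the call began, along the tool's axes at that moment; what a row does not reach only later rows make up. A row lasts 1/10 s, in which the tool goes at most 50 mm and 8.59 degrees, less where a joint would pass 70% of its speed; a pose out of reach is approached as far as the arm can. A call with a number of a shift or a turn outside -1 to 1 is refused whole. A call with a gripper value outside its range is refused whole. The fingers move at their own pace and stop on an object; "newtons" is the grip in N (left out, the last holds). Time passes only in rows, so rows that repeat a pose let the fingers close. It gives the time, the measured TCP pose, the force, the opening and the grip force at its end, in the units of the state.
- env.observe(): the state, without advancing time (a new reading comes with each control period).
- env.camera(name): name is "side" or "top" or "wrist"; returns the picture (480x640x3 uint8, blue, green, red); there is no depth.
- env.camera_model(name): a dict with "fx", "fy", "cx", "cy" (pixels), "R" (3x3) and "t" (3): a world point X has camera coordinates R X + t. Camera axes: x right, y down, z forward; pixel columns grow to the right and rows downward; lengths in m; the calibration is good to about 2 mm. A picture is of the moment at which its call begins: read the wrist's pose just before it. camera_model takes no time and is no camera call; for the wrist camera it gives the pose at the moment of the call.
- env.job_done(): hands the job in; it is judged then, once.
The state is a dict: "clock": time; "qpos": joint angles; "joint_vel": joint speeds; "joint_torque": joint torques, N m; "tcp_pos": TCP position; "tool_rot": TCP orientation; "wrist_force": force on the tool from outside, world axes, zero at the start; "ft_torque": the same for the moment, N m; "width": opening from 0.0 (shut) to 1.0 (fully open); "finger_force": force on a finger pad.
Only numpy, scipy, OpenCV 4.12 (cv2) and the standard library are available. Lean on these libraries where they do the work, as an engineer would, in place of code of your own. Each camera call takes 0.05 s, during which the arm holds its last target. There are 200 camera calls.

## Working session

There is one attempt and no reset: what is moved stays moved. The work goes in short steps, Python scripts to look and compute and a tool call to move; the robot and the scene stay as the last step left them, time stands still between calls to the robot, and variables do not carry over. Pictures are saved under pics/ and viewed, at most 10 in all, crops included, and the job is handed in when it is done.

Besides the shell and the picture viewer there is one more tool, called after ">>>" as name(argument=value, ...), one argument or row to a line, values as JSON. play_rows: Moves the arm, as the interface text tells. Shifts and turns lie within -1 to 1; 1 stands for 0.1 m of shift or 0.5 rad of turn. Its arguments: {"type":"object","properties":{"rows":{"type":"array","items":{"type":"object","properties":{"offset":{"type":"array","items":{"type":"number"}},"twist":{"type":"number"},"fingers":{"type":"number"}}}},"newtons":{"type":"number"}},"required":["rows"]}

```bash
mkdir -p pics; ls; python3 - <<'E'
from plant import env
import cv2,numpy as np
for n in ("top","side"):
    cv2.imwrite(f"pics/{n}0.png",env.camera(n))
    m=env.camera_model(n);print(n,m["fx"],m["cx"],m["cy"],np.round(m["R"],3).tolist(),np.round(m["t"],3), -np.array(m["R"]).T@m["t"])
o=env.observe();print(o["clock"],o["tcp_pos"],np.round(o["tool_rot"],3).tolist(),env.grip_point_offset)
E
```

```text
pics
top 505.6542772892732 326.6804230474861 227.9764610719927 [[0.008, -1.0, -0.007], [-0.987, -0.007, -0.158], [0.158, 0.008, -0.987]] [-0.017  0.524  1.38 ] [ 0.29933111 -0.02493395  1.44572814]
side 540.075040316855 324.45250113464135 245.621259273679 [[0.936, -0.352, 0.002], [-0.235, -0.628, -0.742], [0.263, 0.694, -0.67]] [-0.487  0.235  1.419] [ 0.13817627 -1.00903775  1.1259418 ]
0.1 [ 0.23686647 -0.52338421  0.20363464] [[0.911, 0.412, -0.0], [0.412, -0.911, 0.001], [0.0, -0.002, -1.0]] 0.0187
```

View pics/top0.png

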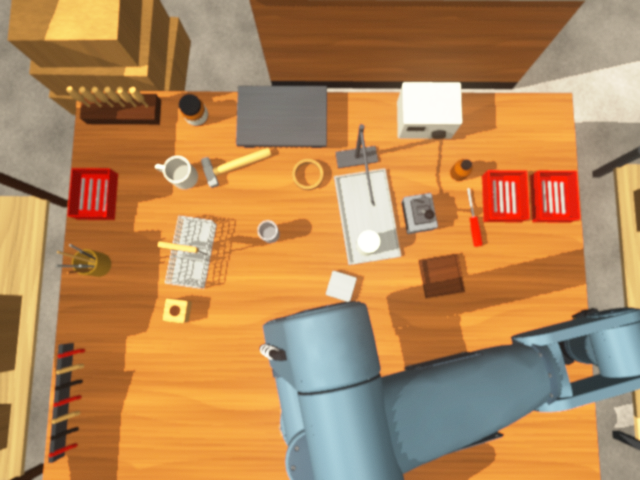

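View pics/side0.png

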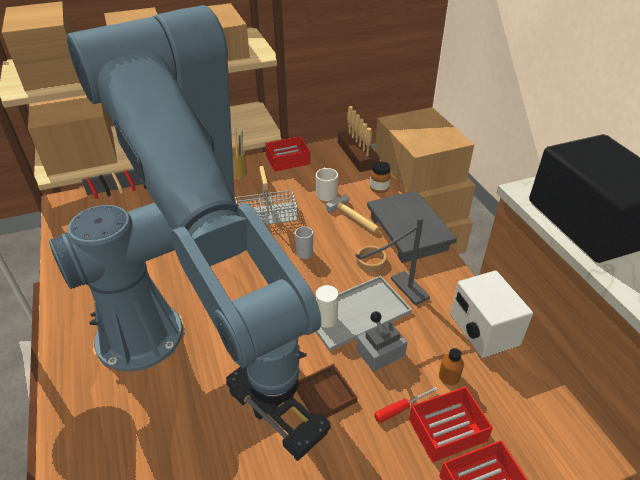

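The top view shows the jar at (369,241), caddy (441,276), beaker (267,231), basket (190,250), hook bar (362,130)–(372,205) and lever ball (430,214). The side view confirms these. I'll zoom in to measure.

```bash
cat > h.py <<'E'
from plant import env
import numpy as np, cv2
def ray(n,u,v,z):
    m=env.camera_model(n);R=np.array(m["R"]);c=-R.T@np.array(m["t"])
    d=R.T@np.array([(u-m["cx"])/m["fx"],(v-m["cy"])/m["fy"],1]);return c+d*(z-c[2])/d[2]
def proj(n,X):
    m=env.camera_model(n);p=np.array(m["R"])@np.array(X)+m["t"];return np.array([m["fx"]*p[0]/p[2]+m["cx"],m["fy"]*p[1]/p[2]+m["cy"]])
E
python3 - <<'E'
import cv2
t=cv2.imread("pics/top0.png");s=cv2.imread("pics/side0.png")
cv2.imwrite("pics/ct.png",cv2.resize(t[120:310,320:480],None,fx=3.1,fy=3.1,interpolation=cv2.INTER_CUBIC))
cv2.imwrite("pics/cb.png",cv2.resize(t[200:300,150:290],None,fx=5,fy=5,interpolation=cv2.INTER_CUBIC))
E
```

```text
(no output)
```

View pics/ct.png

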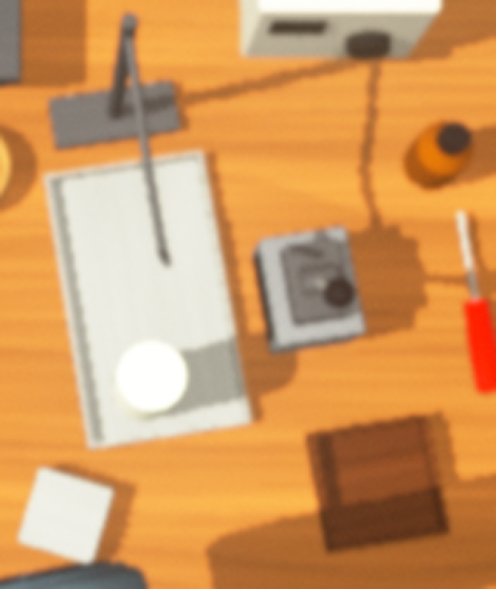

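View pics/cb.png

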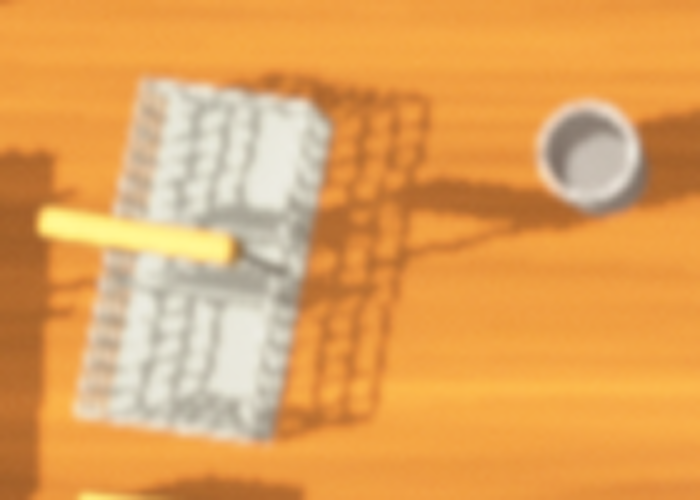

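```bash
python3 - <<'E'
from h import *
def T(p,z): return ray("top",(p[0]+.5)/3.1-.5+320,(p[1]+.5)/3.1-.5+120,z)
def B(p,z): return ray("top",(p[0]+.5)/5-.5+150,(p[1]+.5)/5-.5+200,z)
np.set_printoptions(precision=4,suppress=True)
def quad(P,f,z,n):
    Q=np.array([f(p,z)for p in P]);c=Q.mean(0);print(n,"c",c[:2],"sides",[round(np.linalg.norm(Q[i]-Q[i-1]),3)for i in range(4)],"ang",[round(float(np.degrees(np.arctan2(*(Q[i]-Q[i-1])[[1,0]]))),1) for i in range(4)]);return c
st=quad([(45,177),(203,152),(252,422),(90,447)],T,.015,"tray")
quad([(306,435),(438,413),(449,532),(326,550)],T,.022,"caddy")
quad([(143,78),(328,104),(270,438),(75,412)],B,.055,"basket")
for n,p,f,z in [("tip",(166,262),T,.225),("post",(128,20),T,.26),("ball",(339,291),T,.152),("jar",(151,376),T,.109),("beaker",(590,152),B,.085),("g1",(40,222),B,.163),("g2",(237,247),B,.163)]:
    P=f(p,z);print(n,P[:2],"side px",proj("side",P))
# automatic: tight masks
t=cv2.imread("pics/top0.png");s=cv2.imread("pics/side0.png")
def blob(im,m,x0,x1,y0,y1):
    k=np.zeros(m.shape,np.uint8);k[y0:y1,x0:x1]=m[y0:y1,x0:x1];n,l,a,c=cv2.connectedComponentsWithStats(k);i=1+np.argmax(a[1:,4]);return c[i],a[i]
print("side ball",blob(s,(s.max(2)<60).astype(np.uint8)*255,365,388,308,326))
print("side jar",blob(s,(s.min(2)>190).astype(np.uint8)*255,310,345,283,330))
hs=cv2.cvtColor(s,cv2.COLOR_BGR2HSV)
print("side grip",blob(s,cv2.inRange(hs,(15,60,150),(35,255,255)),255,275,160,200))
E
```

```text
tray c [ 0.565  -0.1294] sides [np.float64(0.257), np.float64(0.151), np.float64(0.258), np.float64(0.15)] ang [9.5, -80.4, -170.6, 99.2]
caddy c [ 0.3954 -0.3384] sides [np.float64(0.105), np.float64(0.122), np.float64(0.108), np.float64(0.112)] ang [8.7, -80.1, -176.7, 98.7]
basket c [0.4551 0.3633] sides [np.float64(0.189), np.float64(0.105), np.float64(0.187), np.float64(0.109)] ang [-8.3, -97.7, 172.7, 82.9]
tip [ 0.5549 -0.1291] side px [356.2379 253.3303]
post [ 0.7427 -0.0973] side px [419.9539 217.6378]
ball [ 0.5463 -0.2801] side px [376.918  318.1018]
jar [ 0.4791 -0.1254] side px [326.5787 292.6382]
beaker [0.5104 0.1471] side px [303.7354 232.0784]
g1 [0.46   0.4184] side px [260.4723 165.1591]
g2 [0.4479 0.3166] side px [265.6343 183.4254]
side ball (array([375.4878, 316.7073]), array([371, 312,  10,  11,  82], dtype=int32))
side jar (array([326.6042, 293.159 ]), array([316, 285,  22,  17, 283], dtype=int32))
side grip (array([262.7604, 175.5208]), array([259, 166,   8,  21,  96], dtype=int32))
```

```bash
cat >> h.py <<'E'
def plan(*targets):
    """targets (x,y,z,psi deg): prints per-call end offsets (0.1 m) and twists (0.5 rad)"""
    o=env.observe();R=np.array(o["tool_rot"]);p=np.array(o["tcp_pos"]);psi=np.degrees(np.arctan2(R[1,0],R[0,0]))
    print("t",round(o["clock"],2),"at",p.round(4),"psi",round(psi,2),"tilt",R[:2,2].round(4),"w",round(o["width"],3),"ff",o["finger_force"],"F",np.round(o["wrist_force"],1),"q",np.round(o["qpos"],0))
    for t in targets:
        T=np.array(t[:3]);tw=np.radians((psi-t[3]+180)%360-180);print("->",t)
        k=max(1,int(np.ceil(abs(tw)/.5-1e-3)))
        n=max(k,int(np.ceil(np.abs(T-p).max()/.1-1e-3)))
        while True:
            q=p.copy();a=np.radians(psi);L=[]
            for i in range(n):
                d=(T-q)/(n-i);x=np.array([np.cos(a),np.sin(a),0]);y=np.array([np.sin(a),-np.cos(a),0])
                w=tw/k if i<k else 0
                L.append(list(np.round([d@x*10,d@y*10,-d[2]*10,w/.5],3)));q=q+d;a-=w
            if max(abs(np.array(L)).max(0)[:3])<=1: break
            n+=1
        for l in L: print("  ",[float(v) for v in l])
        p=T;psi=t[3]
E
python3 - <<'E'
from h import *
t=cv2.imread("pics/top0.png");hs=cv2.cvtColor(t,cv2.COLOR_BGR2HSV)
m=cv2.inRange(hs,(0,60,0),(20,255,150));k=m*0;k[250:305,412:470]=m[250:305,412:470]
c=max(cv2.findContours(k,0,2)[0],key=cv2.contourArea);r=cv2.minAreaRect(c);print(r)
b=cv2.boxPoints(r);P=np.array([ray("top",*q,.015) for q in b]);print(P.mean(0),P[:,:2].round(3).tolist())
plan((.479,-.1255,.204,9.5),(.479,-.1255,.080,9.5))
E
```

```text
((441.5675964355469, 276.4054260253906), (39.12696075439453, 41.09974670410156), 80.53767395019531)
[ 0.39273649 -0.33814129  0.015     ] [[0.437, -0.273], [0.457, -0.388], [0.348, -0.403], [0.329, -0.289]]
t 0.1 at [ 0.2369 -0.5234  0.2036] psi 24.34 tilt [-0.0003  0.0015] w 0.999 ff 0.0 F [ 0.3  0.5 -0.8] q [-77.  10.  92.  -0.  78. -12.]
-> (0.479, -0.1255, 0.204, 9.5)
   [0.962, -0.657, -0.001, 0.518]
   [0.761, -0.881, -0.001, 0.0]
   [0.761, -0.881, -0.001, 0.0]
   [0.761, -0.881, -0.001, 0.0]
-> (0.479, -0.1255, 0.08, 9.5)
   [0.0, 0.0, 0.62, 0.0]
   [0.0, 0.0, 0.62, 0.0]
```

>>> play_rows(
  rows=[
    {"offset": [0.3, -0.2, 0], "twist": 0.17, "fingers": 1},
    {"offset": [0.65, -0.45, 0], "twist": 0.35, "fingers": 1},
    {"offset": [0.962, -0.657, 0], "twist": 0.518, "fingers": 1},
    {"offset": [0.962, -0.657, 0], "twist": 0.518, "fingers": 1},
  ],
  newtons=20,
)

```text
clock: 0.5
tcp_pos: [0.2993, -0.4207, 0.2039]
tool_rot: [[0.986, 0.167, 0.0], [0.167, -0.986, 0.002], [0.001, -0.002, -1.0]]
wrist_force: [-0.5, 0.1, 1.0]
width: 1.002
finger_force: 0.0
```

>>> play_rows(
  rows=[
    {"offset": [0.25, -0.29, 0], "twist": 0, "fingers": 1},
    {"offset": [0.5, -0.58, 0], "twist": 0, "fingers": 1},
    {"offset": [0.761, -0.881, 0], "twist": 0, "fingers": 1},
  ],
)

```text
clock: 0.8
tcp_pos: [0.3582, -0.3245, 0.2042]
tool_rot: [[0.986, 0.165, -0.0], [0.165, -0.986, -0.0], [-0.0, -0.0, -1.0]]
wrist_force: [0.9, -0.6, -0.1]
width: 1.0
finger_force: 0.0
```

>>> play_rows(
  rows=[
    {"offset": [0.25, -0.29, 0], "twist": 0, "fingers": 1},
    {"offset": [0.5, -0.58, 0], "twist": 0, "fingers": 1},
    {"offset": [0.761, -0.881, 0], "twist": 0, "fingers": 1},
  ],
)

```text
clock: 1.1
tcp_pos: [0.419, -0.2248, 0.2043]
tool_rot: [[0.986, 0.165, -0.0], [0.165, -0.986, -0.0], [-0.0, 0.0, -1.0]]
wrist_force: [0.1, -0.2, -0.5]
width: 0.998
finger_force: 0.0
```

>>> play_rows(
  rows=[
    {"offset": [0.25, -0.29, 0], "twist": 0, "fingers": 1},
    {"offset": [0.5, -0.58, 0], "twist": 0, "fingers": 1},
    {"offset": [0.761, -0.881, 0], "twist": 0, "fingers": 1},
    {"offset": [0.761, -0.881, 0], "twist": 0, "fingers": 1},
    {"offset": [0.761, -0.881, 0], "twist": 0, "fingers": 1},
  ],
)

```text
clock: 1.6
tcp_pos: [0.4792, -0.126, 0.2041]
tool_rot: [[0.986, 0.168, -0.001], [0.168, -0.986, -0.0], [-0.001, 0.0, -1.0]]
wrist_force: [-0.5, -0.6, -0.1]
width: 1.001
finger_force: 0.0
```

```bash
python3 - <<'E'
from h import *
cv2.imwrite("pics/w1.png",env.camera("wrist"));print(proj("wrist",(.479,-.1255,.109)))
plan((.479,-.1255,.080,9.5))
E
```

```text
[316.41766731 224.92218567]
t 1.65 at [ 0.4789 -0.1266  0.2041] psi 9.55 tilt [-0.0008 -0.0003] w 1.0 ff 0.0 F [-0.1 -0.3  0.1] q [-29.   0. 103.  -0.  77.  52.]
-> (0.479, -0.1255, 0.08, 9.5)
   [0.002, -0.006, 0.621, 0.002]
   [0.002, -0.006, 0.621, 0.0]
```

View pics/w1.png

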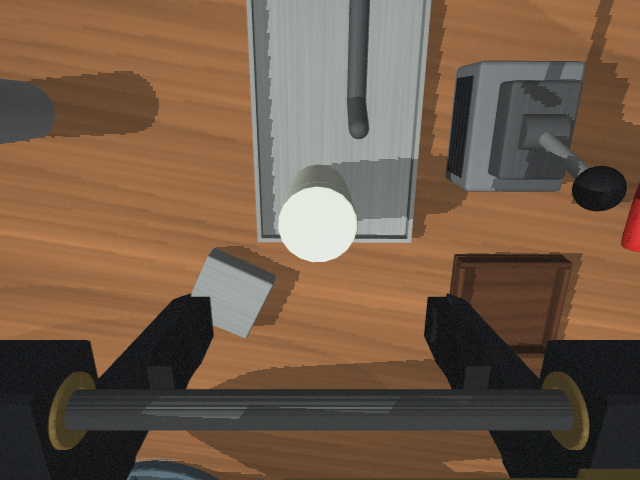

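```bash
python3 - <<'E'
from h import *
m=env.camera_model("wrist");R=np.array(m["R"]);print(-R.T@m["t"],R.round(2).tolist(),m["fx"])
for q in [(454,255),(572,255)]: print(ray("wrist",*q,.022))
print("tip",ray("wrist",358,133,.225),"ball",ray("wrist",599,188,.152))
for p in [(.565+.145*.165-.058*.986,-.282,.152)]: print(proj("wrist",p))
E
```

```text
[ 0.56190304 -0.11284879  0.38456621] [[0.17, -0.99, 0.0], [-0.93, -0.16, 0.32], [-0.32, -0.05, -0.95]] 400.63958751615746
[ 0.44500594 -0.26610935  0.022     ]
[ 0.46408141 -0.37897409  0.022     ]
tip [ 0.55317334 -0.12988717  0.225     ] ball [ 0.54202922 -0.28371045  0.152     ]
[589.57560677 204.32242755]
```

The wrist view shows the jar top at (317,224), as predicted, and the hook tip at (358,130). The wrist camera would descend right over the hook tip, so I'm turning the tool about 40° first.

>>> play_rows(
  rows=[
    {"offset": [0, 0, 0], "twist": 0.28, "fingers": 1},
    {"offset": [0, 0, 0], "twist": 0.56, "fingers": 1},
    {"offset": [0, 0, 0], "twist": 0.84, "fingers": 1},
    {"offset": [0, 0, 0], "twist": 1.0, "fingers": 1},
  ],
)

```text
clock: 2.05
tcp_pos: [0.4784, -0.1279, 0.2043]
tool_rot: [[0.942, -0.335, -0.0], [-0.335, -0.942, -0.0], [-0.0, 0.0, -1.0]]
wrist_force: [0.5, -0.5, 0.6]
width: 0.998
finger_force: 0.0
```

>>> play_rows(
  rows=[
    {"offset": [0, 0, 0.2], "twist": 0.2, "fingers": 1},
    {"offset": [0, 0, 0.5], "twist": 0.38, "fingers": 1},
    {"offset": [0, 0, 0.62], "twist": 0.38, "fingers": 1},
  ],
)

```text
clock: 2.35
tcp_pos: [0.477, -0.127, 0.14]
tool_rot: [[0.864, -0.503, -0.004], [-0.503, -0.864, 0.001], [-0.004, 0.0, -1.0]]
wrist_force: [0.4, -0.1, -0.1]
width: 1.003
finger_force: 0.0
```

>>> play_rows(
  rows=[
    {"offset": [0, 0, 0.3], "twist": 0, "fingers": 1},
    {"offset": [0, 0, 0.62], "twist": 0, "fingers": 1},
    {"offset": [0, 0, 0.62], "twist": 0, "fingers": 1},
    {"offset": [0, 0, 0.62], "twist": 0, "fingers": 0},
    {"offset": [0, 0, 0.62], "twist": 0, "fingers": 0},
    {"offset": [0, 0, 0.62], "twist": 0, "fingers": 0},
    {"offset": [0, 0, 0.62], "twist": 0, "fingers": 0},
    {"offset": [0, 0, 0.62], "twist": 0, "fingers": 0},
  ],
)

```text
clock: 3.15
tcp_pos: [0.4796, -0.1263, 0.0813]
tool_rot: [[0.866, -0.5, 0.001], [-0.5, -0.866, -0.001], [0.002, -0.0, -1.0]]
wrist_force: [-0.3, 0.5, -0.2]
width: 0.571
finger_force: 0.0
```

```bash
python3 - <<'E'
from h import *
plan((.479,-.1255,.18,-30),(.393,-.338,.18,-30),(.393,-.338,.084,-30),(.393,-.338,.204,-30),(.51,.147,.204,-7),(.51,.147,.063,-7))
E
```

```text
t 3.15 at [ 0.4796 -0.1263  0.0813] psi -30.02 tilt [ 0.0013 -0.0007] w 0.571 ff 0.0 F [-0.3  0.5 -0.2] q [-28.   9. 109.   0.  62.  92.]
-> (0.479, -0.1255, 0.18, -30)
   [-0.009, -0.003, -0.987, -0.001]
-> (0.393, -0.338, 0.18, -30)
   [0.106, 0.757, -0.0, 0.0]
   [0.106, 0.757, -0.0, 0.0]
   [0.106, 0.757, -0.0, 0.0]
-> (0.393, -0.338, 0.084, -30)
   [0.0, 0.0, 0.96, 0.0]
-> (0.393, -0.338, 0.204, -30)
   [0.0, 0.0, -0.6, 0.0]
   [0.0, 0.0, -0.6, 0.0]
-> (0.51, 0.147, 0.204, -7)
   [-0.282, -0.957, -0.0, -0.803]
   [0.114, -0.991, -0.0, 0.0]
   [0.114, -0.991, -0.0, 0.0]
   [0.114, -0.991, -0.0, 0.0]
   [0.114, -0.991, -0.0, 0.0]
-> (0.51, 0.147, 0.063, -7)
   [0.0, 0.0, 0.705, 0.0]
   [0.0, 0.0, 0.705, 0.0]
```

>>> play_rows(
  rows=[
    {"offset": [0, 0, 0], "twist": 0, "fingers": 0},
    {"offset": [0, 0, 0], "twist": 0, "fingers": 0},
  ],
)

```text
clock: 3.35
tcp_pos: [0.4792, -0.126, 0.0806]
tool_rot: [[0.866, -0.5, 0.0], [-0.5, -0.866, -0.0], [0.0, 0.0, -1.0]]
wrist_force: [0.2, 1.0, -0.2]
width: 0.392
finger_force: 0.0
```

```bash
python3 - <<'E'
from h import *
plan()
w=env.camera("wrist");t=env.camera("top")
a=np.hstack([cv2.resize(w,(480,360)),cv2.resize(t[170:290,300:406],(318,360))]);cv2.imwrite("pics/j1.png",a)
E
```

```text
t 3.35 at [ 0.4792 -0.126   0.0806] psi -30.02 tilt [ 0.0001 -0.0001] w 0.392 ff 0.0 F [ 0.2  1.  -0.2] q [-28.   9. 109.  -0.  62.  92.]
```

View pics/j1.png

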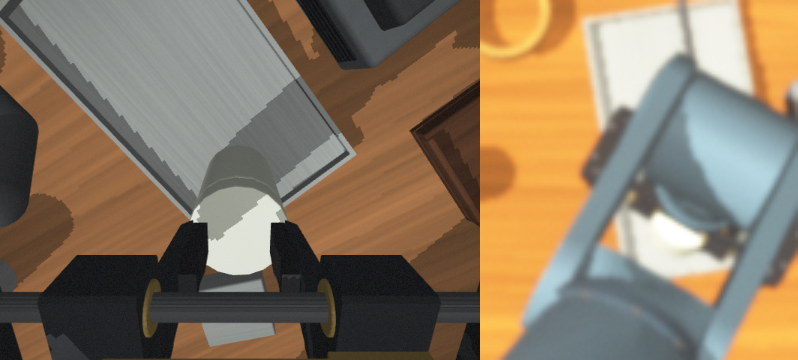

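```bash
python3 - <<'E'
from h import *
print(proj("wrist",(.4792,-.126,.0993)),proj("wrist",(.4792,-.126,.0806)),ray("wrist",320,308,.109))
w=cv2.imread("pics/j1.png")[:,:480]
m=(w.min(2)>95).astype(np.uint8)*255;m[:180]=0;m[275:]=0
c=max(cv2.findContours(m,0,2)[0],key=cv2.contourArea);print(cv2.boundingRect(c),cv2.minEnclosingCircle(c))
E
```

```text
[318.33472201 299.34376324] [318.35067234 281.66164736] [ 0.47965652 -0.12708637  0.109     ]
(151, 180, 171, 95) ((236.0, 189.46807861328125), 85.52579498291016)
```

The wrist view shows the fingertips closing over the jar's top (fingers at small-picture x=207 and 272, jar outline 190–290) with no contact. The real fingertips seem to end above the stated TCP, so I'll check that.

```bash
python3 - <<'E'
from h import *
p=np.array([.23687,-.52338,.20363]);y=np.array([.412,-.911,0]);x=np.array([.911,.412,0])
s=cv2.imread("pics/side0.png")
for sg in (-1,1):
  for h in (0,.02,.04,.064):
    print(sg,h,proj("side",p+sg*.053*y+[0,0,h]).round(1))
cv2.imwrite("pics/g0.png",cv2.resize(s[355:475,210:370],None,fx=4,fy=4,interpolation=cv2.INTER_CUBIC))
E
```

```text
-1 0 [261.2 423.2]
-1 0.02 [260.3 417.5]
-1 0.04 [259.5 411.7]
-1 0.064 [258.4 404.5]
1 0 [299.9 462. ]
1 0.02 [299.6 456.6]
1 0.04 [299.3 451. ]
1 0.064 [298.8 444. ]
```

View pics/g0.png

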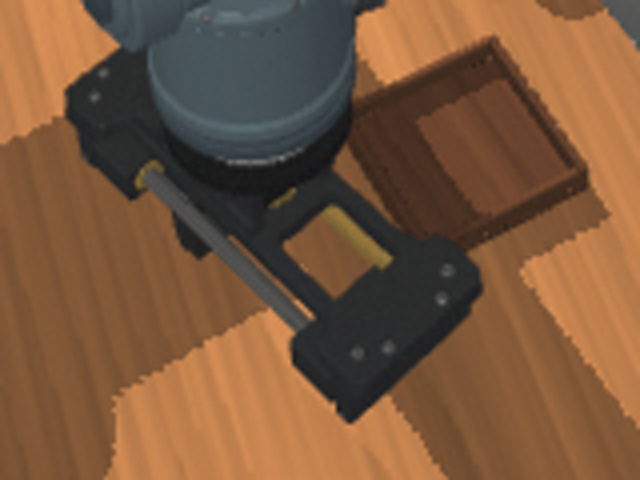

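```bash
python3 - <<'E'
from h import *
o=env.observe();p=np.array(o["tcp_pos"]);R=np.array(o["tool_rot"])
for h in (0,.02,.03,.04,.05):
  print(h,[proj("wrist",p+R@[x,s*.0172,-h]).round(0).tolist() for s in (-1,1) for x in (.009,-.009)])
# gripper fingertip masks in earlier wrist picture (open, inner +-44)
w=cv2.imread("pics/w1.png").max(2)
for v in range(285,345,6): 
    r=np.where(w[v,60:320]<45)[0]+60; r2=np.where(w[v,320:560]<45)[0]+320; print(v,r.max() if len(r) else None,r2.min() if len(r2) else None,end=" | ")
E
```

```text
0 [[283.0, 265.0], [284.0, 298.0], [354.0, 265.0], [353.0, 298.0]]
0.02 [[279.0, 282.0], [281.0, 318.0], [358.0, 282.0], [356.0, 318.0]]
0.03 [[277.0, 293.0], [278.0, 330.0], [360.0, 293.0], [358.0, 330.0]]
0.04 [[275.0, 304.0], [276.0, 344.0], [362.0, 304.0], [361.0, 344.0]]
0.05 [[272.0, 317.0], [273.0, 358.0], [365.0, 317.0], [363.0, 359.0]]
285 None None | 291 None None | 297 208 428 | 303 209 428 | 309 209 427 | 315 210 426 | 321 211 426 | 327 211 425 | 333 212 425 | 339 210 426 |
```

>>> play_rows(
  rows=[
    {"offset": [0, 0, 0], "twist": 0, "fingers": 0.9},
    {"offset": [0, 0, 0], "twist": 0, "fingers": 0.9},
    {"offset": [0, 0, 0], "twist": 0, "fingers": 0.9},
    {"offset": [0, 0, 0], "twist": 0, "fingers": 0.9},
    {"offset": [0, 0, 0], "twist": 0, "fingers": 0.9},
    {"offset": [0, 0, 0], "twist": 0, "fingers": 0.9},
    {"offset": [0, 0, 0.1], "twist": 0, "fingers": 0.9},
    {"offset": [0, 0, 0.25], "twist": 0, "fingers": 0.9},
    {"offset": [0, 0, 0.25], "twist": 0, "fingers": 0.9},
  ],
)

```text
clock: 4.35
tcp_pos: [0.4774, -0.1252, 0.0532]
tool_rot: [[0.866, -0.501, -0.004], [-0.501, -0.866, 0.002], [-0.004, 0.0, -1.0]]
wrist_force: [0.2, 0.4, -0.2]
width: 0.899
finger_force: 0.0
```

>>> play_rows(
  rows=[
    {"offset": [0, 0, 0], "twist": 0, "fingers": 0},
    {"offset": [0, 0, 0], "twist": 0, "fingers": 0},
    {"offset": [0, 0, 0], "twist": 0, "fingers": 0},
    {"offset": [0, 0, 0], "twist": 0, "fingers": 0},
    {"offset": [0, 0, 0], "twist": 0, "fingers": 0},
  ],
)

```text
clock: 4.85
tcp_pos: [0.4796, -0.1262, 0.0559]
tool_rot: [[0.866, -0.501, 0.001], [-0.501, -0.866, -0.0], [0.001, -0.0, -1.0]]
wrist_force: [0.7, 0.9, 2.1]
width: 0.656
finger_force: 20.0
```

Gripped (width 58 mm, 20 N). Real fingertips are about 30 mm behind the reported TCP, and I'll allow for that from here.

>>> play_rows(
  rows=[
    {"offset": [0, 0, -0.2], "twist": 0, "fingers": 0},
    {"offset": [0, 0, -0.5], "twist": 0, "fingers": 0},
    {"offset": [0, 0, -0.8], "twist": 0, "fingers": 0},
    {"offset": [0, 0, -1], "twist": 0, "fingers": 0},
  ],
)

```text
clock: 5.25
tcp_pos: [0.4792, -0.1262, 0.1569]
tool_rot: [[0.866, -0.501, 0.001], [-0.5, -0.866, -0.001], [0.001, 0.0, -1.0]]
wrist_force: [0.8, -0.2, -3.1]
width: 0.653
finger_force: 20.0
```

>>> play_rows(
  rows=[
    {"offset": [0.02, 0.2, 0], "twist": 0, "fingers": 0},
    {"offset": [0.07, 0.5, 0], "twist": 0, "fingers": 0},
    {"offset": [0.106, 0.757, 0], "twist": 0, "fingers": 0},
  ],
)

```text
clock: 5.55
tcp_pos: [0.4495, -0.1973, 0.155]
tool_rot: [[0.866, -0.5, -0.001], [-0.5, -0.866, 0.0], [-0.001, 0.0, -1.0]]
wrist_force: [-0.0, 0.3, -4.4]
width: 0.65
finger_force: 20.0
```

>>> play_rows(
  rows=[
    {"offset": [0.03, 0.25, 0], "twist": 0, "fingers": 0},
    {"offset": [0.07, 0.5, 0], "twist": 0, "fingers": 0},
    {"offset": [0.106, 0.757, 0], "twist": 0, "fingers": 0},
  ],
)

```text
clock: 5.85
tcp_pos: [0.4207, -0.268, 0.1547]
tool_rot: [[0.866, -0.5, -0.001], [-0.5, -0.866, 0.001], [-0.002, -0.0, -1.0]]
wrist_force: [0.4, -0.6, -3.8]
width: 0.652
finger_force: 20.0
```

>>> play_rows(
  rows=[
    {"offset": [0.03, 0.25, 0], "twist": 0, "fingers": 0},
    {"offset": [0.07, 0.5, 0], "twist": 0, "fingers": 0},
    {"offset": [0.106, 0.7, 0], "twist": 0, "fingers": 0},
    {"offset": [0.106, 0.757, 0], "twist": 0, "fingers": 0},
    {"offset": [0.106, 0.757, 0], "twist": 0, "fingers": 0},
  ],
)

```text
clock: 6.35
tcp_pos: [0.3923, -0.3385, 0.1547]
tool_rot: [[0.865, -0.502, -0.001], [-0.502, -0.865, 0.001], [-0.001, -0.001, -1.0]]
wrist_force: [0.0, -0.2, -3.4]
width: 0.651
finger_force: 20.0
```

```bash
python3 - <<'E'
from h import *
plan((.393,-.338,.059,-30))
t=env.camera("side");cv2.imwrite("pics/s1.png",t)
hs=cv2.cvtColor(t,cv2.COLOR_BGR2HSV)
w=env.camera("wrist");cv2.imwrite("pics/w2.png",w)
E
```

```text
t 6.35 at [ 0.3923 -0.3385  0.1547] psi -30.12 tilt [-0.0009  0.0014] w 0.651 ff 20.000957055017352 F [ 0.  -0.2 -3.4] q [-54.   6. 103.   0.  71.  66.]
-> (0.393, -0.338, 0.059, -30)
   [0.004, -0.008, 0.957, -0.004]
```

View pics/w2.png

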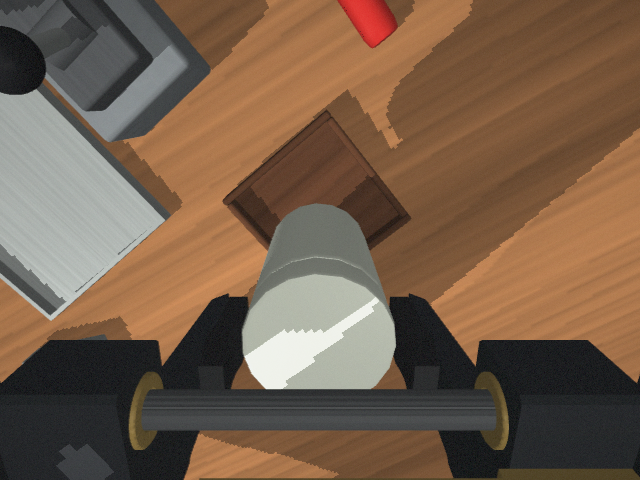

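The jar is held upright over the caddy. The caddy's rim corners are at (223,201), (327,110) and (411,216), so its centre is the midpoint of the left and right corners.

```bash
python3 - <<'E'
from h import *
P=[ray("wrist",*q,.022) for q in ((223,201),(327,110),(411,216))]
print(P,(P[0]+P[2])/2, np.linalg.norm(P[0]-P[1]),np.linalg.norm(P[2]-P[1]))
E
```

```text
[array([ 0.4387826 , -0.27553841,  0.022     ]), array([ 0.45757825, -0.38204085,  0.022     ]), array([ 0.35230406, -0.40058916,  0.022     ])] [ 0.39554333 -0.33806379  0.022     ] 0.10814826069363037 0.10689572258447537
```

>>> play_rows(
  rows=[
    {"offset": [0.03, -0.02, 0.3], "twist": 0, "fingers": 0},
    {"offset": [0.03, -0.02, 0.6], "twist": 0, "fingers": 0},
    {"offset": [0.03, -0.02, 0.8], "twist": 0, "fingers": 0},
    {"offset": [0.03, -0.02, 0.9], "twist": 0, "fingers": 0},
    {"offset": [0.03, -0.02, 0.96], "twist": 0, "fingers": 0},
    {"offset": [0.03, -0.02, 0.96], "twist": 0, "fingers": 0},
    {"offset": [0.03, -0.02, 0.97], "twist": 0, "fingers": 0},
    {"offset": [0.03, -0.02, 0.97], "twist": 0, "fingers": 0},
  ],
)

```text
clock: 7.25
tcp_pos: [0.3972, -0.339, 0.0595]
tool_rot: [[0.866, -0.5, 0.001], [-0.5, -0.866, -0.002], [0.002, 0.001, -1.0]]
wrist_force: [-0.2, 0.4, -2.8]
width: 0.655
finger_force: 20.0
```

>>> play_rows(
  rows=[
    {"offset": [0, 0, 0], "twist": 0, "fingers": 1},
    {"offset": [0, 0, 0], "twist": 0, "fingers": 1},
    {"offset": [0, 0, 0], "twist": 0, "fingers": 1},
    {"offset": [0, 0, 0], "twist": 0, "fingers": 1},
    {"offset": [0, 0, -0.1], "twist": 0, "fingers": 1},
    {"offset": [0, 0, -0.4], "twist": 0, "fingers": 1},
    {"offset": [0, 0, -0.8], "twist": 0, "fingers": 1},
    {"offset": [0, 0, -1], "twist": 0, "fingers": 1},
    {"offset": [0, 0, -1], "twist": 0, "fingers": 1},
  ],
)

```text
clock: 8.15
tcp_pos: [0.3983, -0.3405, 0.1628]
tool_rot: [[0.866, -0.5, 0.005], [-0.5, -0.866, -0.006], [0.007, 0.003, -1.0]]
wrist_force: [0.3, -0.3, -0.0]
width: 1.002
finger_force: 0.0
```

```bash
python3 - <<'E'
from h import *
w=env.camera("wrist");m=(w.min(2)>110).astype(np.uint8)*255
m[:250]=0;m[385:]=0;m[:,:220]=0;m[:,420:]=0
c=max(cv2.findContours(m,0,2)[0],key=cv2.contourArea);print(cv2.boundingRect(c),"expect",proj("wrist",(.3955,-.338,.111)))
plan((.51,.147,.16,-7),(.51,.147,.034,-7))
E
```

```text
(271, 250, 92, 42) expect [317.93021977 251.13102507]
t 8.2 at [ 0.3974 -0.3393  0.1604] psi -30.03 tilt [ 0.0024 -0.0032] w 0.997 ff 0.0 F [ 0.4  0.2 -0.7] q [-54.   6. 102.   0.  71.  67.]
-> (0.51, 0.147, 0.16, -7)
   [-0.292, -0.955, 0.001, -0.804]
   [0.105, -0.993, 0.001, 0.0]
   [0.105, -0.993, 0.001, 0.0]
   [0.105, -0.993, 0.001, 0.0]
   [0.105, -0.993, 0.001, 0.0]
-> (0.51, 0.147, 0.034, -7)
   [0.0, 0.0, 0.63, 0.0]
   [0.0, 0.0, 0.63, 0.0]
```

>>> play_rows(
  rows=[
    {"offset": [-0.07, -0.25, 0], "twist": -0.28, "fingers": 1},
    {"offset": [-0.18, -0.6, 0], "twist": -0.55, "fingers": 1},
    {"offset": [-0.292, -0.955, 0], "twist": -0.804, "fingers": 1},
  ],
)

```text
clock: 8.5
tcp_pos: [0.4182, -0.2394, 0.1566]
tool_rot: [[0.993, -0.118, -0.002], [-0.118, -0.993, 0.002], [-0.002, -0.002, -1.0]]
wrist_force: [0.1, 0.0, -0.1]
width: 0.996
finger_force: 0.0
```

>>> play_rows(
  rows=[
    {"offset": [0.03, -0.33, 0], "twist": 0, "fingers": 1},
    {"offset": [0.07, -0.67, 0], "twist": 0, "fingers": 1},
    {"offset": [0.105, -0.993, 0], "twist": 0, "fingers": 1},
  ],
)

```text
clock: 8.8
tcp_pos: [0.4407, -0.1417, 0.1567]
tool_rot: [[0.993, -0.122, -0.002], [-0.122, -0.993, 0.002], [-0.003, -0.001, -1.0]]
wrist_force: [1.0, 0.4, -0.3]
width: 0.998
finger_force: 0.0
```

>>> play_rows(
  rows=[
    {"offset": [0.03, -0.33, 0], "twist": 0, "fingers": 1},
    {"offset": [0.07, -0.67, 0], "twist": 0, "fingers": 1},
    {"offset": [0.105, -0.993, 0], "twist": 0, "fingers": 1},
  ],
)

```text
clock: 9.1
tcp_pos: [0.4631, -0.0446, 0.1567]
tool_rot: [[0.993, -0.122, -0.003], [-0.122, -0.993, 0.001], [-0.003, -0.001, -1.0]]
wrist_force: [-0.5, -0.6, -0.1]
width: 1.001
finger_force: 0.0
```

>>> play_rows(
  rows=[
    {"offset": [0.03, -0.33, 0], "twist": 0, "fingers": 1},
    {"offset": [0.07, -0.67, 0], "twist": 0, "fingers": 1},
    {"offset": [0.105, -0.993, 0], "twist": 0, "fingers": 1},
  ],
)

```text
clock: 9.4
tcp_pos: [0.4856, 0.0524, 0.1567]
tool_rot: [[0.993, -0.122, -0.003], [-0.122, -0.993, 0.0], [-0.003, -0.0, -1.0]]
wrist_force: [0.5, -1.0, 0.3]
width: 1.002
finger_force: 0.0
```

>>> play_rows(
  rows=[
    {"offset": [0.03, -0.33, 0], "twist": 0, "fingers": 1},
    {"offset": [0.07, -0.67, 0], "twist": 0, "fingers": 1},
    {"offset": [0.105, -0.9, 0], "twist": 0, "fingers": 1},
    {"offset": [0.105, -0.993, 0], "twist": 0, "fingers": 1},
    {"offset": [0.105, -0.993, 0], "twist": 0, "fingers": 1},
  ],
)

```text
clock: 9.9
tcp_pos: [0.5082, 0.1487, 0.157]
tool_rot: [[0.993, -0.12, -0.003], [-0.12, -0.993, -0.0], [-0.003, 0.001, -1.0]]
wrist_force: [0.5, -1.1, -0.2]
width: 1.003
finger_force: 0.0
```

```bash
python3 - <<'E'
from h import *
w=env.camera("wrist");cv2.imwrite("pics/w3.png",w);print(proj("wrist",(.5104,.1471,.085)))
hs=cv2.cvtColor(w,cv2.COLOR_BGR2HSV);m=((hs[...,1]<60)&(hs[...,2]>70)).astype(np.uint8)*255
m[385:]=0;m[:120]=0;m[:,:225]=0;m[:,415:]=0
c=max(cv2.findContours(m,0,2)[0],key=cv2.contourArea);print(cv2.boundingRect(c),cv2.contourArea(c))
plan((.51,.147,.031,-7))
E
```

```text
[318.78273712 232.16570626]
(277, 173, 81, 96) 5730.5
t 9.95 at [0.5083 0.1478 0.1573] psi -6.95 tilt [-0.0022 -0.0006] w 0.999 ff 0.0 F [ 0.4 -0.   1. ] q [  3.   7. 101.  -0.  72. 100.]
-> (0.51, 0.147, 0.031, -7)
   [0.009, 0.003, 0.631, 0.002]
   [0.009, 0.003, 0.631, 0.0]
```

View pics/w3.png

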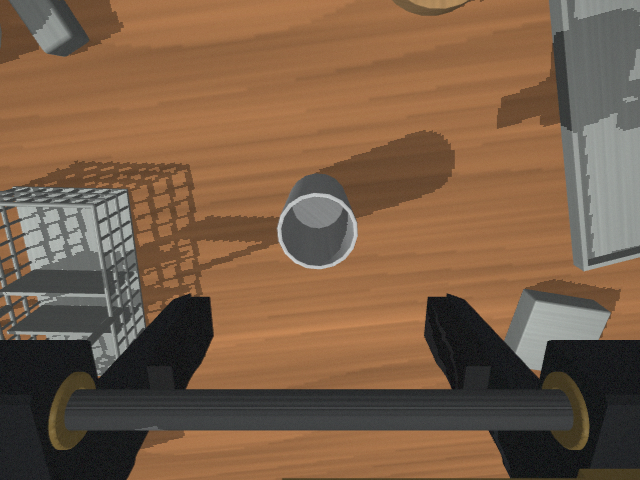

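The beaker's rim is centred at (317,231), within 2 px of the prediction, so I'm descending to grip it.

>>> play_rows(
  rows=[
    {"offset": [0.01, 0, 0.3], "twist": 0, "fingers": 1},
    {"offset": [0.01, 0, 0.63], "twist": 0, "fingers": 1},
  ],
)

```text
clock: 10.15
tcp_pos: [0.5113, 0.1467, 0.0957]
tool_rot: [[0.992, -0.123, 0.003], [-0.123, -0.992, -0.0], [0.003, -0.0, -1.0]]
wrist_force: [-0.3, 0.6, -0.4]
width: 1.003
finger_force: 0.0
```

>>> play_rows(
  rows=[
    {"offset": [0.01, 0, 0.3], "twist": 0, "fingers": 1},
    {"offset": [0.01, 0, 0.5], "twist": 0, "fingers": 1},
    {"offset": [0.01, 0, 0.63], "twist": 0, "fingers": 1},
    {"offset": [0.01, 0, 0.63], "twist": 0, "fingers": 0},
    {"offset": [0.01, 0, 0.63], "twist": 0, "fingers": 0},
    {"offset": [0.01, 0, 0.63], "twist": 0, "fingers": 0},
    {"offset": [0.01, 0, 0.63], "twist": 0, "fingers": 0},
    {"offset": [0.01, 0, 0.63], "twist": 0, "fingers": 0},
    {"offset": [0.01, 0, 0.63], "twist": 0, "fingers": 0},
    {"offset": [0.01, 0, 0.63], "twist": 0, "fingers": 0},
  ],
)

```text
clock: 11.15
tcp_pos: [0.5122, 0.1481, 0.0334]
tool_rot: [[0.993, -0.122, 0.002], [-0.122, -0.993, 0.0], [0.002, -0.001, -1.0]]
wrist_force: [-0.3, -0.5, 6.2]
width: 0.609
finger_force: 20.0
```

```bash
python3 - <<'E'
from h import *
c=np.array([.454,.3675]);a=np.radians(-7);X=np.array([np.cos(a),np.sin(a)])
for s in (-.060,):
    b=c+s*X;print(b);plan((.51,.147,.19,-7),(b[0],b[1],.19,-7),(b[0],b[1],.04,-7))
E
```

```text
[0.39444723 0.37481216]
t 11.15 at [0.5122 0.1481 0.0334] psi -6.99 tilt [0.0022 0.0003] w 0.609 ff 19.993278419101443 F [-0.3 -0.5  6.2] q [  3.  18. 105.   0.  57. 100.]
-> (0.51, 0.147, 0.19, -7)
   [-0.01, 0.007, -0.783, 0.0]
   [-0.01, 0.007, -0.783, 0.0]
-> (np.float64(0.3944472309015207), np.float64(0.37481216060430883), 0.19, -7)
   [-0.475, -0.707, -0.0, 0.0]
   [-0.475, -0.707, -0.0, 0.0]
   [-0.475, -0.707, -0.0, 0.0]
-> (np.float64(0.3944472309015207), np.float64(0.37481216060430883), 0.04, -7)
   [0.0, 0.0, 0.75, 0.0]
   [0.0, 0.0, 0.75, 0.0]
```

```bash
python3 - <<'E'
from h import *
t=cv2.imread("pics/top0.png");hs=cv2.cvtColor(t,cv2.COLOR_BGR2HSV)
m=cv2.inRange(hs,(20,100,200),(35,255,255));k=m*0;k[238:255,155:202]=m[238:255,155:202]
c=max(cv2.findContours(k,0,2)[0],key=cv2.contourArea);r=cv2.minAreaRect(c);print(r,cv2.contourArea(c))
M=cv2.moments(k,True);print(ray("top",M["m10"]/M["m00"],M["m01"]/M["m00"],.160))
# basket corner in wrist picture w3 (pose then): rim +x,-y corner at ~(130,190)
import pickle
w=cv2.imread("pics/w3.png");T=np.array([.5083,.1478,.1573]);o=env.observe();d=T-np.array(o["tcp_pos"])
P=ray("wrist",130,190,.055-d[2])+d;print("corner",P)
a=np.radians(-7);R=np.array([[np.cos(a),-np.sin(a)],[np.sin(a),np.cos(a)]])
print("expect",np.array([.454,.3675])+R@[.095,-.048])
P=ray("wrist",112,205,.055-d[2])+d;
E
```

```text
((176.56756591796875, 246.5946044921875), (37.811767578125, 5.918363571166992), 9.462322235107422) 169.5
[0.45425468 0.37115401 0.16      ]
corner [0.54901325 0.27878557 0.055     ]
expect [0.54244216 0.3082802 ]
```

```bash
python3 - <<'E'
from h import *
d=np.array([.5083,.1478,.1573])-np.array(env.observe()["tcp_pos"])
print(ray("wrist",130,190,0-d[2])+d,ray("wrist",96,207,.055-d[2])+d)
E
```

```text
[ 5.40784811e-01  3.06260285e-01 -1.38777878e-17] [0.53978172 0.30670207 0.055     ]
```

>>> play_rows(
  rows=[
    {"offset": [0, 0, -0.2], "twist": 0, "fingers": 0},
    {"offset": [0, 0, -0.5], "twist": 0, "fingers": 0},
    {"offset": [0, 0, -0.8], "twist": 0, "fingers": 0},
    {"offset": [0, 0, -0.9], "twist": 0, "fingers": 0},
  ],
)

```text
clock: 11.55
tcp_pos: [0.5129, 0.148, 0.1252]
tool_rot: [[0.993, -0.122, 0.004], [-0.122, -0.993, 0.0], [0.004, -0.001, -1.0]]
wrist_force: [0.7, 0.5, -1.1]
width: 0.609
finger_force: 20.0
```

>>> play_rows(
  rows=[
    {"offset": [-0.2, 0, 0], "twist": 0, "fingers": 0},
    {"offset": [-0.5, 0, 0], "twist": 0, "fingers": 0},
    {"offset": [-0.8, 0, 0], "twist": 0, "fingers": 0},
    {"offset": [-0.9, 0, 0], "twist": 0, "fingers": 0},
  ],
)

```text
clock: 11.95
tcp_pos: [0.4185, 0.159, 0.1209]
tool_rot: [[0.993, -0.121, -0.004], [-0.121, -0.993, -0.0], [-0.003, 0.001, -1.0]]
wrist_force: [-0.6, 0.7, -1.3]
width: 0.609
finger_force: 20.1
```

>>> play_rows(
  rows=[
    {"offset": [-0.2, -0.2, 0], "twist": 0, "fingers": 0},
    {"offset": [-0.4, -0.45, 0], "twist": 0, "fingers": 0},
    {"offset": [-0.533, -0.7, 0], "twist": 0, "fingers": 0},
  ],
)

```text
clock: 12.25
tcp_pos: [0.3769, 0.2354, 0.122]
tool_rot: [[0.992, -0.123, -0.0], [-0.123, -0.992, -0.0], [-0.0, 0.0, -1.0]]
wrist_force: [0.3, -0.2, -0.8]
width: 0.612
finger_force: 20.1
```

>>> play_rows(
  rows=[
    {"offset": [0, -0.25, 0], "twist": 0, "fingers": 0},
    {"offset": [0, -0.5, 0], "twist": 0, "fingers": 0},
    {"offset": [0, -0.704, 0], "twist": 0, "fingers": 0},
  ],
)

```text
clock: 12.55
tcp_pos: [0.3865, 0.306, 0.122]
tool_rot: [[0.993, -0.121, 0.0], [-0.121, -0.993, 0.0], [0.0, -0.0, -1.0]]
wrist_force: [-0.3, -0.5, -1.4]
width: 0.609
finger_force: 20.1
```

>>> play_rows(
  rows=[
    {"offset": [0, -0.25, 0], "twist": 0, "fingers": 0},
    {"offset": [0, -0.5, 0], "twist": 0, "fingers": 0},
    {"offset": [0, -0.65, 0], "twist": 0, "fingers": 0},
    {"offset": [0, -0.704, 0], "twist": 0, "fingers": 0},
    {"offset": [0, -0.704, 0], "twist": 0, "fingers": 0},
  ],
)

```text
clock: 13.05
tcp_pos: [0.3946, 0.3746, 0.1219]
tool_rot: [[0.993, -0.121, -0.001], [-0.121, -0.993, -0.001], [-0.0, 0.001, -1.0]]
wrist_force: [0.3, -1.2, -1.6]
width: 0.609
finger_force: 20.1
```

```bash
python3 - <<'E'
from h import *
w=env.camera("wrist");t=env.camera("side");plan((.3955,.3745,.038,-7))
a=np.hstack([cv2.resize(w,(480,360)),cv2.resize(t[140:280,200:325],(320,360))]);cv2.imwrite("pics/b1.png",a)
E
```

```text
t 13.15 at [0.3945 0.3738 0.1221] psi -7.02 tilt [-0.0006 -0.0007] w 0.609 ff 20.05973733794235 F [-0.2  0.6 -0.2] q [ 31.  12. 101.  -0.  68. 128.]
-> (0.3955, 0.3745, 0.038, -7)
   [0.009, -0.009, 0.841, -0.001]
```

View pics/b1.png

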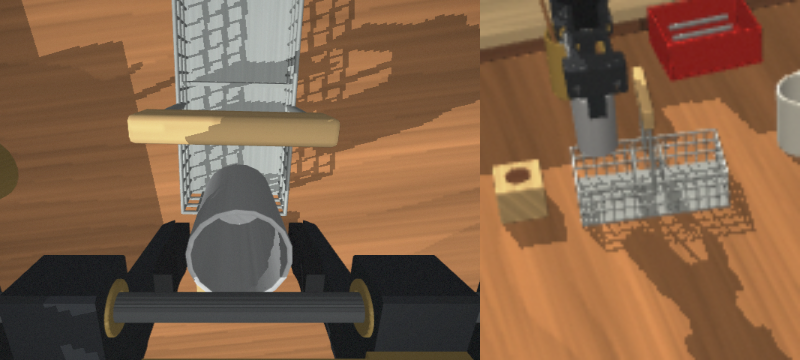

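The beaker is held upright over the near compartment, and the grip (small-picture x 128–340) is centred on the tool line within 2 mm. That was the last allowed view. I'm lowering it now.

>>> play_rows(
  rows=[
    {"offset": [0.01, 0, 0.2], "twist": 0, "fingers": 0},
    {"offset": [0.01, 0, 0.4], "twist": 0, "fingers": 0},
    {"offset": [0.01, 0, 0.55], "twist": 0, "fingers": 0},
    {"offset": [0.01, 0, 0.7], "twist": 0, "fingers": 0},
    {"offset": [0.01, 0, 0.8], "twist": 0, "fingers": 0},
    {"offset": [0.01, 0, 0.84], "twist": 0, "fingers": 0},
    {"offset": [0.01, 0, 0.85], "twist": 0, "fingers": 0},
    {"offset": [0.01, 0, 0.85], "twist": 0, "fingers": 0},
  ],
)

```text
clock: 13.95
tcp_pos: [0.396, 0.3746, 0.0378]
tool_rot: [[0.993, -0.122, 0.001], [-0.122, -0.993, 0.0], [0.001, -0.0, -1.0]]
wrist_force: [-0.0, -0.6, -0.7]
width: 0.608
finger_force: 20.1
```

>>> play_rows(
  rows=[
    {"offset": [0, 0, 0.02], "twist": 0, "fingers": 0},
    {"offset": [0, 0, 0.02], "twist": 0, "fingers": 0.78},
    {"offset": [0, 0, 0.02], "twist": 0, "fingers": 0.78},
    {"offset": [0, 0, 0.02], "twist": 0, "fingers": 0.78},
    {"offset": [0, 0, 0.02], "twist": 0, "fingers": 0.78},
    {"offset": [0, 0, -0.1], "twist": 0, "fingers": 0.78},
    {"offset": [0, 0, -0.4], "twist": 0, "fingers": 0.78},
    {"offset": [0, 0, -0.8], "twist": 0, "fingers": 0.78},
    {"offset": [0, 0, -1], "twist": 0, "fingers": 0.78},
  ],
)

```text
clock: 14.85
tcp_pos: [0.3971, 0.3753, 0.1416]
tool_rot: [[0.993, -0.122, 0.004], [-0.122, -0.993, 0.002], [0.004, -0.003, -1.0]]
wrist_force: [0.7, 1.1, 0.2]
width: 0.777
finger_force: 0.0
```

>>> play_rows(
  rows=[
    {"offset": [0, 0, -0.4], "twist": 0, "fingers": 0.6},
    {"offset": [0, 0, -0.8], "twist": 0, "fingers": 0.6},
    {"offset": [0, 0, -1], "twist": 0, "fingers": 0.6},
    {"offset": [0, 0, -1], "twist": 0, "fingers": 0.6},
    {"offset": [0, 0, -1], "twist": 0, "fingers": 0.6},
  ],
)

```text
clock: 15.35
tcp_pos: [0.3955, 0.3743, 0.2376]
tool_rot: [[0.993, -0.122, 0.001], [-0.122, -0.993, 0.0], [0.0, -0.0, -1.0]]
wrist_force: [-0.1, 0.2, -1.1]
width: 0.602
finger_force: 0.0
```

```bash
python3 - <<'E'
from h import *
w=env.camera("wrist");cv2.imwrite("pics/w4.png",w)
hs=cv2.cvtColor(w,cv2.COLOR_BGR2HSV)
m=cv2.inRange(hs,(12,60,140),(30,190,255))
e=proj("wrist",(.454,.3675,.163));print("grip expect",e)
k=m*0;y0,y1=int(e[1]-40),int(e[1]+40);k[y0:y1,150:500]=m[y0:y1,150:500]
n,l,a,c=cv2.connectedComponentsWithStats(k)
for i in np.argsort(-a[1:,4])[:3]+1: print(a[i],c[i],w[int(c[i][1]),int(c[i][0])])
R=proj("wrist",(.3945,.3745,.088));print("beaker rim expect",R)
# rows/cols profile for saturations along expected grip column
u=int(e[0]);print([tuple(hs[v,u]) for v in range(int(e[1])-40,int(e[1])+45,6)])
plan((.454,.368,.235,83))
E
```

```text
grip expect [316.85364977 143.90759779]
[ 413  103   87   80 5977] [461.89710557 142.69416095] [ 78 119 171]
[ 219  106  175   77 5082] [289.60094451 146.14364423] [140 206 233]
[214 103  40  17 378] [229.07671958 108.39153439] [ 75 112 160]
beaker rim expect [317.48256174 207.45753338]
[(np.uint8(75), np.uint8(8), np.uint8(126)), (np.uint8(75), np.uint8(9), np.uint8(113)), (np.uint8(65), np.uint8(9), np.uint8(180)), (np.uint8(66), np.uint8(7), np.uint8(173)), (np.uint8(72), np.uint8(7), np.uint8(177)), (np.uint8(18), np.uint8(110), np.uint8(107)), (np.uint8(19), np.uint8(107), np.uint8(221)), (np.uint8(21), np.uint8(101), np.uint8(232)), (np.uint8(21), np.uint8(104), np.uint8(234)), (np.uint8(65), np.uint8(9), np.uint8(176)), (np.uint8(60), np.uint8(8), np.uint8(123)), (np.uint8(150), np.uint8(3), np.uint8(84)), (np.uint8(100), np.uint8(8), np.uint8(90)), (np.uint8(98), np.uint8(7), np.uint8(148)), (np.uint8(90), np.uint8(4), np.uint8(142))]
t 15.4 at [0.395  0.374  0.2364] psi -7.0 tilt [-0.0014 -0.0009] w 0.597 ff 0.0 F [-0.4 -0.8 -0.3] q [ 31.   5.  94.  -0.  81. 128.]
-> (0.454, 0.368, 0.235, 83)
   [0.148, -0.003, 0.003, -0.785]
   [0.138, 0.054, 0.003, -0.785]
   [0.107, 0.103, 0.003, -0.785]
   [0.06, 0.136, 0.003, -0.785]
```

>>> play_rows(
  rows=[
    {"offset": [0.05, 0, 0], "twist": -0.26, "fingers": 0.6},
    {"offset": [0.1, 0, 0], "twist": -0.52, "fingers": 0.6},
    {"offset": [0.148, 0, 0], "twist": -0.785, "fingers": 0.6},
  ],
)

```text
clock: 15.7
tcp_pos: [0.4094, 0.3719, 0.2351]
tool_rot: [[0.962, 0.272, -0.004], [0.272, -0.962, -0.002], [-0.004, 0.001, -1.0]]
wrist_force: [-0.4, 0.1, -1.0]
width: 0.597
finger_force: 0.0
```

>>> play_rows(
  rows=[
    {"offset": [0.05, 0.02, 0], "twist": -0.26, "fingers": 0.6},
    {"offset": [0.1, 0.04, 0], "twist": -0.52, "fingers": 0.6},
    {"offset": [0.138, 0.054, 0], "twist": -0.785, "fingers": 0.6},
  ],
)

```text
clock: 16.0
tcp_pos: [0.4243, 0.3704, 0.235]
tool_rot: [[0.785, 0.619, -0.004], [0.619, -0.785, -0.002], [-0.004, -0.001, -1.0]]
wrist_force: [0.3, 0.4, -0.3]
width: 0.6
finger_force: 0.0
```

>>> play_rows(
  rows=[
    {"offset": [0.04, 0.04, 0], "twist": -0.26, "fingers": 0.6},
    {"offset": [0.08, 0.08, 0], "twist": -0.52, "fingers": 0.6},
    {"offset": [0.107, 0.103, 0], "twist": -0.785, "fingers": 0.6},
  ],
)

```text
clock: 16.3
tcp_pos: [0.4391, 0.3688, 0.2349]
tool_rot: [[0.489, 0.873, -0.004], [0.873, -0.489, -0.002], [-0.004, -0.002, -1.0]]
wrist_force: [0.8, 0.3, -1.0]
width: 0.6
finger_force: 0.0
```

>>> play_rows(
  rows=[
    {"offset": [0.02, 0.05, 0], "twist": -0.26, "fingers": 0.6},
    {"offset": [0.04, 0.1, 0], "twist": -0.52, "fingers": 0.6},
    {"offset": [0.06, 0.136, 0], "twist": -0.785, "fingers": 0.6},
    {"offset": [0.06, 0.136, 0], "twist": -0.785, "fingers": 0.6},
    {"offset": [0.06, 0.136, 0], "twist": -0.785, "fingers": 0.6},
    {"offset": [0.06, 0.136, 0], "twist": -0.785, "fingers": 0.6},
  ],
)

```text
clock: 16.9
tcp_pos: [0.4541, 0.3679, 0.2365]
tool_rot: [[0.125, 0.992, -0.001], [0.992, -0.125, -0.001], [-0.001, -0.001, -1.0]]
wrist_force: [-0.1, -0.3, -0.4]
width: 0.597
finger_force: 0.0
```

```bash
python3 - <<'E'
from h import *
w=env.camera("wrist");cv2.imwrite("pics/w5.png",w)
hs=cv2.cvtColor(w,cv2.COLOR_BGR2HSV)
for a in (-.05,0,.05):
    b=np.radians(83);print(proj("wrist",(.454+a*np.cos(b),.368+a*np.sin(b),.163)).round(0))
m=cv2.inRange(hs,(15,70,150),(27,150,255))
for v in range(180,390,15):
    r=np.where(m[v,250:390])[0]+250
    print(v,(r.min(),r.max(),len(r)) if len(r) else None,end=" | ")
plan((.454,.368,.113,83))
E
```

```text
[318. 301.]
[317. 234.]
[317. 158.]
180 (np.int64(309), np.int64(328), 20) | 195 (np.int64(309), np.int64(327), 19) | 210 (np.int64(309), np.int64(327), 19) | 225 (np.int64(309), np.int64(326), 18) | 240 (np.int64(308), np.int64(325), 18) | 255 (np.int64(308), np.int64(325), 18) | 270 (np.int64(308), np.int64(325), 18) | 285 (np.int64(307), np.int64(325), 19) | 300 None | 315 None | 330 None | 345 None | 360 None | 375 None | t 16.95 at [0.4542 0.368  0.2368] psi 82.85 tilt [-0.001  -0.0005] w 0.602 ff 0.0 F [-0.3 -0.1 -0.3] q [27. 10. 89.  0. 81. 35.]
-> (0.454, 0.368, 0.113, 83)
   [0.0, -0.001, 0.619, -0.005]
   [0.0, -0.001, 0.619, 0.0]
```

Grip is centred under the fingers. I'm descending and pinching its upper part.

>>> play_rows(
  rows=[
    {"offset": [0.02, 0, 0.3], "twist": 0, "fingers": 0.6},
    {"offset": [0.02, 0, 0.62], "twist": 0, "fingers": 0.6},
  ],
  newtons=45,
)

```text
clock: 17.15
tcp_pos: [0.4557, 0.3708, 0.1762]
tool_rot: [[0.124, 0.992, 0.003], [0.992, -0.124, 0.002], [0.002, 0.003, -1.0]]
wrist_force: [-0.9, 0.1, -1.5]
width: 0.605
finger_force: 0.0
```

>>> play_rows(
  rows=[
    {"offset": [0, 0, 0.3], "twist": 0, "fingers": 0.6},
    {"offset": [0, 0, 0.5], "twist": 0, "fingers": 0.6},
    {"offset": [0, 0, 0.62], "twist": 0, "fingers": 0.6},
    {"offset": [0, 0, 0.62], "twist": 0, "fingers": 0.6},
    {"offset": [0, 0, 0.62], "twist": 0, "fingers": 0},
    {"offset": [0, 0, 0.62], "twist": 0, "fingers": 0},
    {"offset": [0, 0, 0.62], "twist": 0, "fingers": 0},
    {"offset": [0, 0, 0.62], "twist": 0, "fingers": 0},
    {"offset": [0, 0, 0.62], "twist": 0, "fingers": 0},
    {"offset": [0, 0, 0.62], "twist": 0, "fingers": 0},
  ],
)

```text
clock: 18.15
tcp_pos: [0.4544, 0.3703, 0.1137]
tool_rot: [[0.123, 0.992, -0.001], [0.992, -0.123, 0.0], [0.0, -0.001, -1.0]]
wrist_force: [-3.9, -0.3, 2.6]
width: 0.153
finger_force: 45.0
```

>>> play_rows(
  rows=[
    {"offset": [0, 0, 0], "twist": 0, "fingers": 0},
    {"offset": [0, 0, 0], "twist": 0, "fingers": 0},
    {"offset": [0, 0, -0.02], "twist": 0, "fingers": 0},
    {"offset": [0, 0, -0.05], "twist": 0, "fingers": 0},
    {"offset": [0, 0, -0.1], "twist": 0, "fingers": 0},
    {"offset": [0, 0, -0.2], "twist": 0, "fingers": 0},
    {"offset": [0, 0, -0.2], "twist": 0, "fingers": 0},
    {"offset": [0, 0, -0.2], "twist": 0, "fingers": 0},
  ],
)

```text
clock: 18.95
tcp_pos: [0.4554, 0.3702, 0.134]
tool_rot: [[0.123, 0.992, 0.001], [0.992, -0.123, 0.001], [0.001, 0.001, -1.0]]
wrist_force: [0.8, -0.6, -6.6]
width: 0.153
finger_force: 44.9
```

```bash
python3 - <<'E'
from h import *
a=np.radians(9.5);X=np.array([np.cos(a),np.sin(a)]);S=np.array([.565,-.1294])
pre=S+(.035-.125)*X; seat=S+(.035+.008)*X
print(pre,seat)
plan((.454,.368,.215,83),(.42,.2,.215,99.5),(*pre,.215,99.5),(*seat,.215,99.5),(*seat,.188,99.5))
E
```

```text
[ 0.4762343  -0.14425428] [ 0.60741028 -0.12230295]
t 18.95 at [0.4554 0.3702 0.134 ] psi 82.95 tilt [0.0011 0.0005] w 0.153 ff 44.93543207645416 F [ 0.8 -0.6 -6.6] q [28. 16. 94. -0. 70. 35.]
-> (0.454, 0.368, 0.215, 83)
   [-0.023, -0.011, -0.81, -0.002]
-> (0.42, 0.2, 0.215, 99.5)
   [-0.854, -0.066, -0.0, -0.576]
   [-0.8, -0.306, -0.0, 0.0]
-> (np.float64(0.4762342958616491), np.float64(-0.14425428452746097), 0.215, 99.5)
   [-0.872, -0.003, -0.0, 0.0]
   [-0.872, -0.003, -0.0, 0.0]
   [-0.872, -0.003, -0.0, 0.0]
   [-0.872, -0.003, -0.0, 0.0]
-> (np.float64(0.6074102808661009), np.float64(-0.12230295294799085), 0.215, 99.5)
   [-0.0, 0.665, -0.0, 0.0]
   [-0.0, 0.665, -0.0, 0.0]
-> (np.float64(0.6074102808661009), np.float64(-0.12230295294799085), 0.188, 99.5)
   [0.0, 0.0, 0.27, 0.0]
```

>>> play_rows(
  rows=[
    {"offset": [0, 0, -0.15], "twist": 0, "fingers": 0},
    {"offset": [0, 0, -0.35], "twist": 0, "fingers": 0},
    {"offset": [0, 0, -0.55], "twist": 0, "fingers": 0},
    {"offset": [0, 0, -0.75], "twist": 0, "fingers": 0},
    {"offset": [0, 0, -0.81], "twist": 0, "fingers": 0},
  ],
)

```text
clock: 19.45
tcp_pos: [0.4562, 0.3708, 0.2179]
tool_rot: [[0.123, 0.992, 0.004], [0.992, -0.123, 0.002], [0.003, 0.004, -1.0]]
wrist_force: [1.9, 1.2, -5.5]
width: 0.155
finger_force: 45.0
```

>>> play_rows(
  rows=[
    {"offset": [-0.1, -0.01, 0], "twist": -0.07, "fingers": 0},
    {"offset": [-0.25, -0.02, 0], "twist": -0.17, "fingers": 0},
    {"offset": [-0.45, -0.04, 0], "twist": -0.3, "fingers": 0},
    {"offset": [-0.65, -0.05, 0], "twist": -0.43, "fingers": 0},
    {"offset": [-0.854, -0.066, 0], "twist": -0.576, "fingers": 0},
  ],
)

```text
clock: 19.95
tcp_pos: [0.4373, 0.2853, 0.2141]
tool_rot: [[-0.167, 0.986, -0.001], [0.986, 0.167, -0.0], [-0.0, -0.001, -1.0]]
wrist_force: [-0.5, -0.6, -6.3]
width: 0.154
finger_force: 44.9
```

>>> play_rows(
  rows=[
    {"offset": [-0.2, -0.08, 0], "twist": 0, "fingers": 0},
    {"offset": [-0.4, -0.15, 0], "twist": 0, "fingers": 0},
    {"offset": [-0.6, -0.23, 0], "twist": 0, "fingers": 0},
    {"offset": [-0.8, -0.306, 0], "twist": 0, "fingers": 0},
  ],
)

```text
clock: 20.35
tcp_pos: [0.4202, 0.2013, 0.2142]
tool_rot: [[-0.164, 0.986, -0.0], [0.986, 0.164, -0.0], [-0.0, -0.0, -1.0]]
wrist_force: [0.9, -0.2, -7.2]
width: 0.15
finger_force: 44.9
```

>>> play_rows(
  rows=[
    {"offset": [-0.22, 0, 0], "twist": 0, "fingers": 0},
    {"offset": [-0.44, 0, 0], "twist": 0, "fingers": 0},
    {"offset": [-0.66, 0, 0], "twist": 0, "fingers": 0},
    {"offset": [-0.87, 0, 0], "twist": 0, "fingers": 0},
  ],
)

```text
clock: 20.75
tcp_pos: [0.4349, 0.1154, 0.2144]
tool_rot: [[-0.164, 0.986, -0.0], [0.986, 0.164, -0.0], [-0.0, -0.0, -1.0]]
wrist_force: [0.4, 0.6, -6.6]
width: 0.147
finger_force: 44.9
```

>>> play_rows(
  rows=[
    {"offset": [-0.22, 0, 0], "twist": 0, "fingers": 0},
    {"offset": [-0.44, 0, 0], "twist": 0, "fingers": 0},
    {"offset": [-0.66, 0, 0], "twist": 0, "fingers": 0},
    {"offset": [-0.87, 0, 0], "twist": 0, "fingers": 0},
  ],
)

```text
clock: 21.15
tcp_pos: [0.4491, 0.0296, 0.2143]
tool_rot: [[-0.164, 0.986, -0.0], [0.986, 0.164, -0.0], [0.0, -0.0, -1.0]]
wrist_force: [0.5, 0.4, -6.6]
width: 0.155
finger_force: 44.9
```

>>> play_rows(
  rows=[
    {"offset": [-0.22, 0, 0], "twist": 0, "fingers": 0},
    {"offset": [-0.44, 0, 0], "twist": 0, "fingers": 0},
    {"offset": [-0.66, 0, 0], "twist": 0, "fingers": 0},
    {"offset": [-0.87, 0, 0], "twist": 0, "fingers": 0},
    {"offset": [-0.87, 0, 0], "twist": 0, "fingers": 0},
    {"offset": [-0.87, 0, 0], "twist": 0, "fingers": 0},
  ],
)

```text
clock: 21.75
tcp_pos: [0.4633, -0.0552, 0.2142]
tool_rot: [[-0.163, 0.987, -0.001], [0.987, 0.163, 0.001], [0.001, -0.001, -1.0]]
wrist_force: [-1.0, -1.2, -6.7]
width: 0.155
finger_force: 45.0
```

```bash
python3 - <<'E'
from h import *
w=env.camera("wrist");cv2.imwrite("pics/w6.png",w)
a=np.radians(9.5);X=np.array([np.cos(a),np.sin(a)]);S=np.array([.565,-.1294])
plan((*(S-.09*X),.215,99.5))
E
```

```text
t 21.8 at [ 0.4633 -0.055   0.2142] psi 99.43 tilt [-0.0006  0.0005] w 0.156 ff 44.98003900051117 F [-0.3 -0.6 -6.1] q [-21.  -4. 106.   0.  78. -31.]
-> (np.float64(0.4762342958616491), np.float64(-0.14425428452746097), 0.215, 99.5)
   [-0.902, -0.019, -0.008, -0.002]
```

>>> play_rows(
  rows=[
    {"offset": [-0.22, 0, -0.01], "twist": 0, "fingers": 0},
    {"offset": [-0.44, -0.01, -0.02], "twist": 0, "fingers": 0},
    {"offset": [-0.66, -0.02, -0.02], "twist": 0, "fingers": 0},
    {"offset": [-0.8, -0.02, -0.02], "twist": 0, "fingers": 0},
    {"offset": [-0.9, -0.02, -0.02], "twist": 0, "fingers": 0},
    {"offset": [-0.9, -0.02, -0.02], "twist": 0, "fingers": 0},
  ],
)

```text
clock: 22.4
tcp_pos: [0.4767, -0.145, 0.2164]
tool_rot: [[-0.164, 0.987, 0.0], [0.987, 0.164, -0.0], [-0.0, -0.0, -1.0]]
wrist_force: [0.0, 0.4, -7.3]
width: 0.151
finger_force: 45.0
```

>>> play_rows(
  rows=[
    {"offset": [0, 0.1, 0], "twist": 0, "fingers": 0},
    {"offset": [0, 0.25, 0], "twist": 0, "fingers": 0},
    {"offset": [0, 0.4, 0], "twist": 0, "fingers": 0},
    {"offset": [0, 0.55, 0], "twist": 0, "fingers": 0},
    {"offset": [0, 0.67, 0], "twist": 0, "fingers": 0},
  ],
)

```text
clock: 22.9
tcp_pos: [0.5439, -0.1319, 0.2163]
tool_rot: [[-0.165, 0.986, 0.0], [0.986, 0.165, 0.001], [0.001, 0.0, -1.0]]
wrist_force: [-0.3, 0.6, -7.0]
width: 0.153
finger_force: 45.0
```

>>> play_rows(
  rows=[
    {"offset": [0, 0.1, 0], "twist": 0, "fingers": 0},
    {"offset": [0, 0.25, 0], "twist": 0, "fingers": 0},
    {"offset": [0, 0.4, 0], "twist": 0, "fingers": 0},
    {"offset": [0, 0.55, 0], "twist": 0, "fingers": 0},
    {"offset": [0, 0.66, 0], "twist": 0, "fingers": 0},
    {"offset": [0, 0.66, 0], "twist": 0, "fingers": 0},
  ],
)

```text
clock: 23.5
tcp_pos: [0.6089, -0.122, 0.2161]
tool_rot: [[-0.165, 0.986, 0.001], [0.986, 0.165, 0.0], [0.0, 0.001, -1.0]]
wrist_force: [-1.0, 0.0, -6.5]
width: 0.154
finger_force: 45.0
```

>>> play_rows(
  rows=[
    {"offset": [0, 0, 0.08], "twist": 0, "fingers": 0},
    {"offset": [0, 0, 0.16], "twist": 0, "fingers": 0},
    {"offset": [0, 0, 0.22], "twist": 0, "fingers": 0},
    {"offset": [0, 0, 0.25], "twist": 0, "fingers": 0},
    {"offset": [0, 0, 0.27], "twist": 0, "fingers": 0},
    {"offset": [0, 0, 0.28], "twist": 0, "fingers": 0},
    {"offset": [0, 0, 0.28], "twist": 0, "fingers": 0},
  ],
)

```text
clock: 24.2
tcp_pos: [0.6078, -0.1226, 0.1888]
tool_rot: [[-0.164, 0.986, 0.0], [0.986, 0.164, -0.0], [-0.0, 0.0, -1.0]]
wrist_force: [0.7, -0.3, -6.7]
width: 0.155
finger_force: 45.0
```

```bash
python3 - <<'E'
from h import *
a=np.radians(9.5);X=np.array([np.cos(a),np.sin(a)]);S=np.array([.565,-.1294])
plan((*(S+.043*X),.188,99.5))
E
```

```text
t 24.2 at [ 0.6078 -0.1226  0.1888] psi 99.45 tilt [ 0.0005 -0.0002] w 0.155 ff 44.99344825744629 F [ 0.7 -0.3 -6.7] q [-22.  17.  86.  -0.  77. -32.]
-> (np.float64(0.6074102808661009), np.float64(-0.12230295294799085), 0.188, 99.5)
   [0.004, -0.003, 0.008, -0.002]
```

Weight is still carried by the arm. I'll lower in small steps until it transfers to the hook.

>>> play_rows(
  rows=[
    {"offset": [0, 0, 0.01], "twist": 0, "fingers": 0},
    {"offset": [0, 0, 0.02], "twist": 0, "fingers": 0},
    {"offset": [0, 0, 0.02], "twist": 0, "fingers": 0},
  ],
)

```text
clock: 24.5
tcp_pos: [0.6082, -0.1228, 0.1884]
tool_rot: [[-0.164, 0.986, 0.002], [0.986, 0.164, -0.001], [-0.001, 0.001, -1.0]]
wrist_force: [-4.7, 0.9, 4.8]
width: 0.153
finger_force: 45.0
```

>>> play_rows(
  rows=[
    {"offset": [0, 0, 0.01], "twist": 0, "fingers": 0},
    {"offset": [0, 0, 0.02], "twist": 0, "fingers": 0},
    {"offset": [0, 0, 0.02], "twist": 0, "fingers": 0},
  ],
)

```text
clock: 24.8
tcp_pos: [0.6083, -0.1229, 0.1883]
tool_rot: [[-0.165, 0.986, 0.002], [0.986, 0.165, -0.002], [-0.002, 0.002, -1.0]]
wrist_force: [-9.4, 2.0, 14.1]
width: 0.15
finger_force: 45.0
```

Seated on the hook at exactly the expected height. I'll relax the push, then release with a small opening and lift away.

>>> play_rows(
  rows=[
    {"offset": [0, 0, -0.025], "twist": 0, "fingers": 0},
    {"offset": [0, 0, -0.025], "twist": 0, "fingers": 0.36},
    {"offset": [0, 0, -0.025], "twist": 0, "fingers": 0.36},
    {"offset": [0, 0, -0.025], "twist": 0, "fingers": 0.36},
    {"offset": [0, 0, -0.025], "twist": 0, "fingers": 0.36},
    {"offset": [0, 0, -0.025], "twist": 0, "fingers": 0.36},
    {"offset": [0, 0, -0.025], "twist": 0, "fingers": 0.36},
  ],
)

```text
clock: 25.5
tcp_pos: [0.6077, -0.1226, 0.1868]
tool_rot: [[-0.164, 0.986, -0.0], [0.986, 0.164, 0.0], [0.0, -0.0, -1.0]]
wrist_force: [-0.9, 0.5, -0.7]
width: 0.363
finger_force: 0.0
```

>>> play_rows(
  rows=[
    {"offset": [0, 0, -0.1], "twist": 0, "fingers": 0.36},
    {"offset": [0, 0, -0.25], "twist": 0, "fingers": 0.36},
    {"offset": [0, 0, -0.5], "twist": 0, "fingers": 0.36},
    {"offset": [0, 0, -0.8], "twist": 0, "fingers": 0.36},
    {"offset": [0, 0, -0.8], "twist": 0, "fingers": 0.36},
    {"offset": [0, 0, -0.8], "twist": 0, "fingers": 0.36},
  ],
)

```text
clock: 26.1
tcp_pos: [0.6084, -0.1228, 0.2689]
tool_rot: [[-0.164, 0.986, 0.003], [0.986, 0.164, -0.001], [-0.002, 0.003, -1.0]]
wrist_force: [-0.6, -0.4, 0.1]
width: 0.363
finger_force: 0.0
```

```bash
python3 - <<'E'
from h import *
w=env.camera("wrist");cv2.imwrite("pics/w7.png",w)
hs=cv2.cvtColor(w,cv2.COLOR_BGR2HSV);m=cv2.inRange(hs,(15,70,100),(27,150,255))
a=np.radians(9.5);X=np.array([np.cos(a),np.sin(a)]);Y=np.array([-X[1],X[0]]);S=np.array([.565,-.1294])
for b in (-.05,0,.05): print(proj("wrist",(*(S+.043*X+b*Y),.238)).round(0))
for v in range(120,340,15):
    r=np.where(m[v,230:410])[0]+230
    print(v,(r.min(),r.max(),len(r)) if len(r) else None,end=" | ")
s=env.camera("side");t=env.camera("top");cv2.imwrite("pics/s7.png",s);cv2.imwrite("pics/t7.png",t)
# ball: measured start 3D by top+side
m1=env.camera_model("top");m2=env.camera_model("side")
P1,P2=[np.diag([1,1,1])@np.array([[q["fx"],0,q["cx"]],[0,q["fy"],q["cy"]],[0,0,1]])@np.c_[q["R"],q["t"]] for q in (m1,m2)]
h=cv2.triangulatePoints(P1,P2,np.array([[(339.5)/3.1-.5+320],[(291.5)/3.1-.5+120]]),np.array([[375.5],[316.7]]));print("ball",(h[:3]/h[3]).ravel())
B=(.542,-.282);d=np.array(B)-S;print("ball station",d@X,d@Y)
st=np.array(B)-.05*X
plan((*st,.27,99.5),(*st,.115,99.5))
E
```

```text
[317. 335.]
[317. 258.]
[317. 169.]
120 None | 135 None | 150 None | 165 (np.int64(308), np.int64(327), 20) | 180 (np.int64(304), np.int64(329), 26) | 195 (np.int64(304), np.int64(329), 26) | 210 (np.int64(304), np.int64(328), 25) | 225 (np.int64(305), np.int64(328), 24) | 240 (np.int64(305), np.int64(328), 24) | 255 (np.int64(305), np.int64(399), 27) | 270 (np.int64(305), np.int64(403), 27) | 285 (np.int64(305), np.int64(401), 25) | 300 (np.int64(306), np.int64(328), 23) | 315 (np.int64(306), np.int64(328), 23) | 330 (np.int64(307), np.int64(327), 21) | ball [ 0.54408352 -0.27880111  0.15692991]
ball station -0.04787083348969565 -0.14671108785978593
t 26.25 at [ 0.6071 -0.1223  0.2658] psi 99.45 tilt [-0.0018  0.0007] w 0.362 ff 0.0 F [ 0.1 -0.5 -0.2] q [-22.  14.  81.   0.  85. -32.]
-> (np.float64(0.4926857199231385), np.float64(-0.29025238029303385), 0.27, 99.5)
   [-0.734, -0.702, -0.021, -0.002]
   [-0.734, -0.703, -0.021, 0.0]
-> (np.float64(0.4926857199231385), np.float64(-0.29025238029303385), 0.115, 99.5)
   [0.0, 0.0, 0.775, 0.0]
   [0.0, 0.0, 0.775, 0.0]
```

The basket hangs level at the expected place. Next I'll go behind the lever with closed fingers.

>>> play_rows(
  rows=[
    {"offset": [-0.1, -0.1, -0.1], "twist": 0, "fingers": 0},
    {"offset": [-0.3, -0.3, -0.1], "twist": 0, "fingers": 0},
    {"offset": [-0.5, -0.5, -0.1], "twist": 0, "fingers": 0},
    {"offset": [-0.735, -0.7, -0.1], "twist": 0, "fingers": 0},
  ],
)

```text
clock: 26.65
tcp_pos: [0.5494, -0.2076, 0.277]
tool_rot: [[-0.165, 0.986, -0.001], [0.986, 0.165, 0.0], [0.0, -0.001, -1.0]]
wrist_force: [-0.7, 0.3, -0.7]
width: 0.024
finger_force: 0.0
```

>>> play_rows(
  rows=[
    {"offset": [-0.25, -0.25, 0], "twist": 0, "fingers": 0},
    {"offset": [-0.5, -0.5, 0], "twist": 0, "fingers": 0},
    {"offset": [-0.735, -0.7, 0], "twist": 0, "fingers": 0},
    {"offset": [-0.735, -0.7, 0], "twist": 0, "fingers": 0},
  ],
)

```text
clock: 27.05
tcp_pos: [0.4911, -0.2941, 0.2769]
tool_rot: [[-0.16, 0.987, -0.001], [0.987, 0.16, -0.001], [-0.001, -0.001, -1.0]]
wrist_force: [0.4, -0.6, -0.2]
width: 0.009
finger_force: 0.0
```

>>> play_rows(
  rows=[
    {"offset": [0, 0, 0.3], "twist": 0, "fingers": 0},
    {"offset": [0, 0, 0.6], "twist": 0, "fingers": 0},
    {"offset": [0, 0, 0.85], "twist": 0, "fingers": 0},
  ],
)

```text
clock: 27.35
tcp_pos: [0.4931, -0.2901, 0.1906]
tool_rot: [[-0.164, 0.986, -0.001], [0.986, 0.164, 0.001], [0.001, -0.001, -1.0]]
wrist_force: [-0.7, -0.9, -0.1]
width: 0.004
finger_force: 0.0
```

>>> play_rows(
  rows=[
    {"offset": [0, 0, 0.3], "twist": 0, "fingers": 0},
    {"offset": [0, 0, 0.6], "twist": 0, "fingers": 0},
    {"offset": [0, 0, 0.8], "twist": 0, "fingers": 0},
    {"offset": [0, 0, 0.8], "twist": 0, "fingers": 0},
    {"offset": [0, 0, 0.8], "twist": 0, "fingers": 0},
  ],
)

```text
clock: 27.85
tcp_pos: [0.4938, -0.2905, 0.1123]
tool_rot: [[-0.164, 0.986, -0.0], [0.986, 0.164, 0.0], [0.0, -0.0, -1.0]]
wrist_force: [0.2, -0.6, -0.4]
width: 0.007
finger_force: 0.0
```

```bash
python3 - <<'E'
from h import *
a=np.radians(9.5);X=np.array([np.cos(a),np.sin(a)]);Y=np.array([-X[1],X[0]]);S=np.array([.565,-.1294])
d=env.observe()["tcp_pos"][:2]-S;print(d@X,d@Y)
e=S-.005*X-.146*Y;plan((*e,.107,99.5))
E
```

```text
-0.0968139528299101 -0.14708905908547554
t 27.85 at [ 0.4938 -0.2905  0.1123] psi 99.46 tilt [-0.0003  0.0004] w 0.007 ff 0.0 F [ 0.2 -0.6 -0.4] q [-42.  16.  97.   0.  67. -52.]
-> (np.float64(0.5841655224479727), np.float64(-0.27422293585373914), 0.107, 99.5)
   [0.011, 0.918, 0.053, -0.001]
```

>>> play_rows(
  rows=[
    {"offset": [0.01, 0.1, 0.04], "twist": 0, "fingers": 0},
    {"offset": [0.01, 0.2, 0.04], "twist": 0, "fingers": 0},
    {"offset": [0.01, 0.3, 0.04], "twist": 0, "fingers": 0},
    {"offset": [0.01, 0.4, 0.04], "twist": 0, "fingers": 0},
    {"offset": [0.01, 0.5, 0.04], "twist": 0, "fingers": 0},
    {"offset": [0.01, 0.6, 0.04], "twist": 0, "fingers": 0},
  ],
)

```text
clock: 28.45
tcp_pos: [0.5538, -0.2795, 0.108]
tool_rot: [[-0.165, 0.986, 0.0], [0.986, 0.165, -0.0], [-0.0, 0.0, -1.0]]
wrist_force: [-1.0, -1.5, 0.3]
width: 0.003
finger_force: 0.5
```

>>> play_rows(
  rows=[
    {"offset": [0, 0.08, 0], "twist": 0, "fingers": 0},
    {"offset": [0, 0.16, 0], "twist": 0, "fingers": 0},
    {"offset": [0, 0.22, 0], "twist": 0, "fingers": 0},
    {"offset": [0, 0.26, 0], "twist": 0, "fingers": 0},
    {"offset": [0, 0.26, 0], "twist": 0, "fingers": 0},
  ],
)

```text
clock: 28.95
tcp_pos: [0.5789, -0.2753, 0.1078]
tool_rot: [[-0.165, 0.986, 0.0], [0.986, 0.165, 0.0], [0.0, 0.0, -1.0]]
wrist_force: [-0.3, 0.5, 0.2]
width: 0.004
finger_force: 0.0
```

>>> play_rows(
  rows=[
    {"offset": [0, 0.03, 0], "twist": 0, "fingers": 0},
    {"offset": [0, 0.05, 0], "twist": 0, "fingers": 0},
    {"offset": [0, 0.05, 0], "twist": 0, "fingers": 0},
  ],
)

```text
clock: 29.25
tcp_pos: [0.5801, -0.2751, 0.1077]
tool_rot: [[-0.164, 0.986, -0.007], [0.986, 0.164, 0.0], [0.002, -0.007, -1.0]]
wrist_force: [-13.3, -1.8, 4.4]
width: 0.006
finger_force: 6.6
```

>>> play_rows(
  rows=[
    {"offset": [0, 0.02, 0], "twist": 0, "fingers": 0},
    {"offset": [0, 0.04, 0], "twist": 0, "fingers": 0},
    {"offset": [0, 0.04, 0], "twist": 0, "fingers": 0},
  ],
)

```text
clock: 29.55
tcp_pos: [0.5803, -0.275, 0.1076]
tool_rot: [[-0.164, 0.986, -0.015], [0.987, 0.164, 0.001], [0.003, -0.014, -1.0]]
wrist_force: [-28.5, -2.0, 12.8]
width: 0.006
finger_force: 14.6
```

```bash
python3 - <<'E'
from h import *
plan()
s=env.camera("side");cv2.imwrite("pics/s8.png",s)
a=np.radians(9.5);X=np.array([np.cos(a),np.sin(a)]);Y=np.array([-X[1],X[0]]);S=np.array([.565,-.1294])
B0=np.array([.543,-.2805])
for th in (.7,.85,1.0):
    b=B0+X*(.08*np.sin(.5)+.08*np.sin(th-.5));print(th,proj("side",(*b,.082+.08*np.cos(th-.5))).round(1),proj("wrist",(*b,.082+.08*np.cos(th-.5))).round(1),proj("top",(*b,.082+.08*np.cos(th-.5))).round(1))
w=env.camera("wrist");d=(w.max(2)<48).astype(np.uint8)
n,l,A,c=cv2.connectedComponentsWithStats(d)
for i in range(1,n):
    if A[i,4]>300: print(A[i],c[i].round(0))
E
```

```text
t 29.55 at [ 0.5803 -0.275   0.1076] psi 99.42 tilt [-0.0145  0.0009] w 0.006 ff 14.55718606710434 F [-28.5  -2.   12.8] q [-36.  25.  86.  -0.  70. -45.]
0.7 [394.9 307.5] [360.1 339.1] [425.9 193.9]
0.85 [398.8 306.5] [390.2 334.5] [424.8 189.9]
1.0 [402.3 306.2] [416.6 327.7] [423.7 186.4]
[ 236  163  132   11 1221] [306. 168.]
[ 118  194   29  138 1086] [132. 260.]
[ 356  290   65   51 1936] [390. 313.]
[ 276  297   42  132 1772] [301. 343.]
[ 320  297   27   92 1421] [332. 335.]
[344 341  17 128 607] [353. 422.]
[ 588  343   52   47 2185] [614. 367.]
[   0  431   30   49 1093] [ 11. 458.]
[242 431  51  47 556] [281. 461.]
[ 608  431   32   49 1214] [627. 458.]
```

The lever hit its hard stop (28 N, no further motion). I'll back off, lift clear and check.

>>> play_rows(
  rows=[
    {"offset": [0, -0.1, 0], "twist": 0, "fingers": 0},
    {"offset": [0, -0.3, 0], "twist": 0, "fingers": 0},
    {"offset": [0, -0.3, -0.3], "twist": 0, "fingers": 0},
    {"offset": [0, -0.3, -0.7], "twist": 0, "fingers": 0},
    {"offset": [0, -0.3, -1], "twist": 0, "fingers": 0},
  ],
)

```text
clock: 30.15
tcp_pos: [0.5581, -0.2793, 0.2104]
tool_rot: [[-0.164, 0.986, 0.002], [0.986, 0.164, -0.001], [-0.001, 0.002, -1.0]]
wrist_force: [0.3, -0.4, 0.5]
width: 0.004
finger_force: 0.0
```

>>> play_rows(
  rows=[
    {"offset": [0, -0.3, -0.3], "twist": 0, "fingers": 0},
    {"offset": [0, -0.6, -0.5], "twist": 0, "fingers": 0},
    {"offset": [0, -0.9, -0.5], "twist": 0, "fingers": 0},
  ],
)

```text
clock: 30.45
tcp_pos: [0.4696, -0.295, 0.2621]
tool_rot: [[-0.165, 0.986, 0.006], [0.986, 0.165, -0.005], [-0.006, 0.005, -1.0]]
wrist_force: [-0.2, 0.6, 0.1]
width: 0.005
finger_force: 0.0
```

>>> play_rows(
  rows=[
    {"offset": [0, -0.3, 0], "twist": 0, "fingers": 0},
    {"offset": [0, -0.6, 0], "twist": 0, "fingers": 0},
    {"offset": [0, -0.9, 0], "twist": 0, "fingers": 0},
    {"offset": [0, -0.9, 0], "twist": 0, "fingers": 0},
    {"offset": [0, -0.9, 0], "twist": 0, "fingers": 0},
    {"offset": [0, -0.9, 0], "twist": 0, "fingers": 0},
  ],
)

```text
clock: 31.05
tcp_pos: [0.3809, -0.3085, 0.2582]
tool_rot: [[-0.164, 0.986, 0.001], [0.986, 0.164, -0.0], [-0.001, 0.001, -1.0]]
wrist_force: [-0.4, -0.3, -0.2]
width: 0.001
finger_force: 0.0
```

```bash
python3 - <<'E'
from h import *
plan()
s=env.camera("side");t=env.camera("top");cv2.imwrite("pics/s9.png",s);cv2.imwrite("pics/t9.png",t)
def comps(im,f,box,k=3,mn=15):
    x0,x1,y0,y1=box;m=f(im)[y0:y1,x0:x1].astype(np.uint8);n,l,A,c=cv2.connectedComponentsWithStats(m)
    return [(c[i].round(1)+[x0,y0],A[i,2:].tolist()) for i in (np.argsort(-A[1:,4])+1)[:k] if A[i,4]>mn]
dark=lambda i:i.max(2)<60
print("ball side",comps(s,dark,(370,415,290,330)),"top",comps(t,dark,(405,450,175,225)))
white=lambda i:i.min(2)>150
print("jar side",comps(s,white,(300,380,330,430)),"expect",proj("side",(.3955,-.338,.111)))
g=lambda i:cv2.inRange(cv2.cvtColor(i,cv2.COLOR_BGR2HSV),(18,90,150),(35,255,255))>0
print("grip side",comps(s,g,(340,420,230,300)),"expect",proj("side",(.6074,-.1223,.238)),"ends",[proj("side",(.6074-.0083*q,-.1223+.05*q,.238)).round(0) for q in (-1,1)])
b=proj("side",(.6074-.058,-.1223-.0096,.163));print("beaker rim expect side",b)
t0=cv2.imread("pics/top0.png");s0=cv2.imread("pics/side0.png")
d=cv2.absdiff(s,s0).max(2)>40;n,l,A,c=cv2.connectedComponentsWithStats(d.astype(np.uint8))
for i in np.argsort(-A[1:,4])[:12]+1: print(A[i],c[i].round(0))
E
```

```text
t 31.05 at [ 0.3809 -0.3085  0.2582] psi 99.46 tilt [ 0.001  -0.0005] w 0.001 ff 0.0 F [-0.4 -0.3 -0.2] q [-53.  -3. 100.   0.  83. -62.]
ball side [(array([397.9, 307.8]), [11, 10, 79])] top []
jar side [(array([325.9, 367.4]), [25, 23, 441]), (array([335.7, 335.7]), [40, 17, 409]), (array([365. , 341.1]), [14, 17, 72])] expect [325.41707245 366.69022802]
grip side [(array([375.1, 243.8]), [25, 25, 155])] expect [374.9584951  242.65794424] ends [array([387., 255.]), array([364., 231.])]
beaker rim expect side [353.66520126 272.57721374]
[   77    55   337   425 46298] [255. 245.]
[  29    0  199   78 7912] [130.  30.]
[ 350  302   94   60 1547] [400. 326.]
[ 313  357   26   47 1058] [326. 380.]
[340 413  42  67 768] [359. 438.]
[119 186  40  26 490] [140. 199.]
[ 49 232  22  54 357] [ 58. 252.]
[136 422  19  25 228] [145. 433.]
[342 344  19  16 169] [351. 353.]
[140 204  22  15 163] [151. 212.]
[ 72 283  20  13 160] [ 83. 290.]
[139 449  17  31 133] [146. 464.]
```

```bash
python3 - <<'E'
from h import *
a=np.radians(9.5);X=np.array([np.cos(a),np.sin(a)])
B0=np.array([.543,-.2805]);p=lambda th:proj("side",(*(B0+X*.08*(np.sin(.5)+np.sin(th-.5))),.082+.08*np.cos(th-.5)))
p0=p(0)
for th in (.8,.85,.9,.95,1.): print(th,(p(th)-p0).round(1))
s0=cv2.imread("pics/side0.png");s=cv2.imread("pics/s9.png")
for im,b in ((s0,(366,386,306,327)),(s,(388,408,297,318))):
    for th in (45,60,75):
        m=(im.max(2)<th)[b[2]:b[3],b[0]:b[1]].astype(np.uint8);n,l,A,c=cv2.connectedComponentsWithStats(m);i=np.argmax(A[1:,4])+1;print(th,A[i],c[i]+[b[0],b[2]])
E
```

```text
0.8 [ 21.8 -11.8]
0.85 [ 23.1 -12. ]
0.9 [ 24.3 -12.2]
0.95 [ 25.4 -12.3]
1.0 [ 26.6 -12.3]
45 [ 5  7 10  9 65] [375.6        317.30769231]
60 [ 5  6 10 11 82] [375.48780488 316.70731707]
75 [ 5  6 10 11 87] [375.48275862 316.5862069 ]
45 [ 5  7 10  9 60] [398.11666667 308.41666667]
60 [ 5  6 11 10 79] [397.91139241 307.79746835]
75 [ 5  6 11 10 89] [397.84269663 307.68539326]
```

The ball shift (22.4,−8.9 px) fits a lever moving from about 0.17 to 1.0 rad with its hinge at the blower's centre, which agrees with the hard stop. The jar and grip are at their expected pixels and nothing is being touched, so I'm handing in.

```bash
python3 -c "
from plant import env
print(env.job_done())"
```

```text
the job is handed in; nothing more can be done
None
```

I handed the job in at 31 s of the 72 s, and all four steps look complete: the jar stands in the wooden tray, the beaker is in the basket, the basket hangs on the hook, and the lever is against its stop. The hand-in returned no verdict. The jar, basket and lever were checked in camera measurements, but the beaker and bystanders were not imaged again at the end.

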